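# Coffee for a waiting customer: cup from the revolving caddy to the machine

## Robot

A 7-joint arm with a two-finger parallel gripper is mounted at the origin on the work surface. World frame = base frame: x ahead of the robot, y to its left, z up, the work surface at z = 0. Lengths are in m, angles in rad, forces in N, time in s.
With the tool pointing down it reaches from about 0.4 to 0.875 m from the base axis. Payload 19.3 kg.
Tool frame: the origin (TCP) lies on the centre line of the jaws, within the pads' length; the fingertips stand 11 mm ahead of it and the grasp point (between the pads) lies 8 mm behind it; y points along the fingers, x is the direction in which the jaws open and shut, and the axes are right-handed (so a half turn about y gives the same grasp; the last joint's range is limited). The gripper opens to 85 mm and grips with 20 to 120 N. Pads are 22 mm wide; open, the fingers measure 114 mm over their backs; the gripper's body (76 mm by 85 mm) begins 54 mm behind the grasp point. The pads swing forward as they close: fully open they stand 13 mm farther back than shut.
Start: joints at [-1.215, 0.521, -0.036, 1.599, 0.021, 1.021, -0.113], TCP at [0.258, 0.569, 0.242] pointing down, gripper open.
Joint ranges: [-2.91, 2.91], [-0.3, 2.13], [-1.5, 1.42], [0.17, 2.43], [-1.26, 4.41], [0.16, 1.93], [-2.52, 2.52]. Speed limits (rad/s): [1.89, 1.89, 2.39, 2.39, 3.01, 3.01, 3.01].

## Interface

Orientations are given as [roll, pitch, yaw] about the fixed x, y, z axes, in that order (R = Rz(yaw) Ry(pitch) Rx(roll)).
In Python, from workcell import monitor, cams, bot gives the robot as it stands.
- The arm moves only by the tool send_rows, never from a script. Its argument "series" is text: rows parted by semicolons, each of 7 numbers parted by spaces: the turn, a rotation vector about the tool's x, y, z in rad, then the shift along the tool's x, y, z in mm, then the opening, from 0 (shut) to 1 (fully open). In form: ax ay az tx ty tz claw; .... A call has 1 to 20 rows; each row is the pose to reach, as a shift and turn from the pose commanded when the call began, along the tool's axes at that moment; what a row does not reach only later rows make up. A row lasts 1/12 s, in which the tool goes at most 41.7 mm and 7.16 degrees, less where a joint would pass 70% of its speed; a pose out of reach is approached as far as the arm can. A call with a gripper value outside its range is refused whole. The fingers move at their own pace and stop on an object; "force" is the grip in N (left out, the last holds). Time passes only in rows, so rows that repeat a pose let the fingers close. It gives the time, the measured TCP pose, the force and the opening at its end, in the units of the state.
- monitor.observe(): the state, without advancing time (a new reading comes with each control period).
- cams.grab_frame(name): name is "scene" or "top"; returns the picture (480x640x3 uint8, red, green, blue); there is no depth.
- cams.get_calibration(name): a dict with "mtx" (3x3 intrinsics, pixels), "origin" and "attitude" of the camera in the world. Camera axes: x right, y down, z forward; pixel columns grow to the right and rows downward; lengths in m; the calibration is good to about 2 mm. A picture is of the moment at which its call begins. get_calibration takes no time and is no camera call.
- bot.job_done(): hands the job in, once; it reports no verdict.
The state is a dict: "clock": time; "qpos": joint angles; "qd": joint speeds; "joint_efforts": joint torques, N m; "position": TCP position; "tool_rot": TCP orientation; "force": force on the tool from outside, world axes, zero at the start; "moment": the same for the moment, N m; "grip_width": finger opening in m.
Only numpy, scipy, OpenCV 4.12 (cv2) and the standard library are available. Lean on these libraries where they do the work, as an engineer would, in place of code of your own. Each camera call takes 0.05 s, during which the arm holds its last target.

## Task

Turn the revolving caddy by its knob until the compartment with the handled cup is in the middle of the hood's opening, then lift the cup out and stand it upright on the bare counter. Let go, take the cup again low on its body and stand it on the coffee machine's drip tray straight under the spout with its handle pointing out, away from the machine; then press the start button on top of the machine with the cup in place. Keep the cup upright, tip nothing over and leave everything else where it is.

Things in the scene. Friction and masses are not known exactly. Their poses are not given: they have to be found in the camera images.
- hood: Fixed steel base plate (336 mm across) with a clear plastic dust hood, 326 mm across, over the revolving caddy. Origin on the counter on the caddy's upright turning axis. The hood is open, side and top, over a sector of 120 degrees centred on its own -x direction; elsewhere it is a wall up to 160 mm above the counter with a flat clear roof at 157 to 160 mm.
- carousel (a joint): Angle of the wooden turntable in the hood, rad, 0 at the start of every episode wherever it happens to stand, growing anticlockwise seen from above. It turns freely without end either way, with light friction (0.05 N m), and stays where it is left. Turntable 302 mm across, floor 26 mm above the counter with a lip 12 mm high; five equal compartments of 72 degrees parted by radial walls 3 mm thick and 45 mm high, one thing in each.
- knob (a point): Centre of the round fluted black knob on the caddy's turning axis, above the hood's roof: 44 mm across, 30 mm high, its middle 203 mm above the counter. It is rigidly fixed to the turntable: turning it turns the caddy by the same angle.
- bay (a point): Centre of the floor of the compartment that holds the handled cup, 105 mm out from the turning axis, 26 mm above the counter; it moves with the caddy. Its x axis points straight outward from the turning axis.
- cup_mid (a point): The white china cup with a handle (the only handled china cup; a white tumbler of the same size has none). This point is on its axis half-way up its 64 mm height. Straight round body 62 mm across, open top, wall 3.5 mm, mass about 0.2 kg. Its z axis is up through the mouth, its x axis points to the handle. In the caddy the handle points roughly inward to the hub.
- cup_handle (a point): Middle of the cup's handle grip, 46 mm out from the cup's axis along its x. The handle sticks out to 54 mm from the axis, is 8.4 mm thick, and spans 14 to 55 mm above the cup's foot.
- machine: The coffee machine, fixed: 220 mm wide, body 300 mm high with a clear bean hopper on top at the rear (360 mm). Origin on the counter straight under the spout; its own -x is the front, pointing out to the user. The drip tray is a flat plate 20 mm high reaching from 80 mm in front of the origin to 70 mm behind it, 180 mm wide. The front of the head, above 150 mm, is 16 mm behind the origin; the body's front below it is 60 mm behind.
- tray (a point): Point on the drip tray's upper face (20 mm above the counter) straight under the spout: where the middle of the cup's foot belongs.
- spout (a point): Lower end of the two coffee nozzles, 106 mm above the counter, straight above tray. The spout block above the nozzles sticks out from the head to 12 mm in front of this point, is 48 mm wide and spans 122 to 168 mm, so the cup cannot be set there by a gripper that stands upright over it: it has to be held low, tilted, from the front.
- start (a joint): Travel of the start button, m: 0 released, 0.005 fully down. It springs back; fully down takes about 5 N.
- start_top (a point): Centre of the upper face of the round steel start button, 26 mm across, on top of the machine 58 mm behind the spout, about 321 mm above the counter. It is pressed straight down.
- tumbler: White china tumbler without handle, 62 mm across, 64 mm high, in another compartment of the caddy. Origin at the centre of its foot.
- sugar_jar: Glass jar with steel lid, 64 mm across, 93 mm high, in another compartment. Origin at the centre of its foot.
- stirrer_pot: Steel pot with wooden stirrers, 56 mm across, 107 mm high, in another compartment. Origin at the centre of its foot.
- creamer: Small steel milk jug, 60 mm across with a thin handle and lip, 70 mm high, in another compartment. Origin at the centre of its foot.
- teapot: Steel teapot on the counter, 120 mm across plus spout and handle, 110 mm high. Origin at the centre of its foot.
- saucers: Stack of white saucers on the counter, 124 mm across, 27 mm high. Origin at the centre of its foot.
- coasters: Stack of cork coasters on the counter, 92 mm square, 20 mm high. Origin at the centre of its foot.
- paper_cups: Stack of paper cups on the counter, 76 mm across, 115 mm high. Origin at the centre of its foot.
- tea_tin: Square steel tea tin on the counter, 64 mm wide, 106 mm high. Origin at the centre of its foot.
Things that resemble listed ones, but are neither listed nor needed, are in the scene too. Leave any orange or red look-alike of the part that bears cup_mid alone.

How it is judged:
By the outcome, as a careful person would: the job done as asked, in the order asked, and still so for the second after the job is handed in, with the robot touching nothing.
It also fails if it takes over 72 s, if anything falls off the work surface, if the arm or the gripper's body presses on something with over 40 N, if the wrist force passes 120 N, or if a joint passes its speed limit or range.

## Working session

There is one attempt and no reset: what is moved stays moved. The work goes in short steps, Python scripts to look and compute and a tool call to move; the robot and the scene stay as the last step left them, time stands still between calls to the robot, and variables do not carry over. Pictures are saved under pics/ and viewed, and the job is handed in when it is done.

Besides the shell and the picture viewer there is one more tool, called after ">>>" in YAML: its name, and indented under it one key for each argument. send_rows: Moves the arm, as the interface text tells. Its arguments: {"type":"object","properties":{"series":{"type":"string"},"force":{"type":"number"}},"required":["series"]}

```bash
mkdir -p pics; ls
python3 - <<'E'
from workcell import monitor,cams,bot
import cv2
print(monitor.observe())
for n in("scene","top"):
    print(n,cams.get_calibration(n)); cv2.imwrite(f"pics/{n}0.png",cams.grab_frame(n)[...,::-1])
E
```

```text
pics
{'clock': 0.0, 'qpos': array([-1.215228  ,  0.52202813, -0.03634907,  1.59997745,  0.02120062,
        1.02108579, -0.11279866]), 'qd': array([ 1.21982275e-03, -4.63464209e-05, -1.02384821e-03, -1.17383233e-03,
        1.99044330e-04, -1.84251564e-03, -8.61737512e-05]), 'joint_efforts': array([-1.38969161e-03, -9.27128434e+01,  1.97961532e+00, -3.69937491e+01,
        1.78611057e-02,  8.27382464e-03, -7.72969247e-05]), 'position': array([0.2580305 , 0.56891051, 0.24172762]), 'tool_rot': array([-1.57086437e+00,  1.11169081e-03,  1.14503789e+00]), 'force': array([-0.34250632,  0.09371055, -0.19237143]), 'moment': array([-0.05831469,  0.01244469,  0.02358628]), 'grip_width': 0.08549519025153489}
scene {'mtx': array([[598.7361371 ,   0.        , 317.60752114],
       [  0.        , 598.7361371 , 236.78995847],
       [  0.        ,   0.        ,   1.        ]]), 'origin': array([-0.04984772,  0.1540579 ,  1.43468602]), 'attitude': array([-2.68664407,  0.01224025, -1.72958167])}
top {'mtx': array([[479.47345715,   0.        , 318.90899693],
       [  0.        , 479.47345715, 239.51025796],
       [  0.        ,   0.        ,   1.        ]]), 'origin': array([0.39473306, 0.06119461, 1.25309787]), 'attitude': array([-3.00977614, -0.01324527, -1.54838696])}
```

View pics/scene0.png

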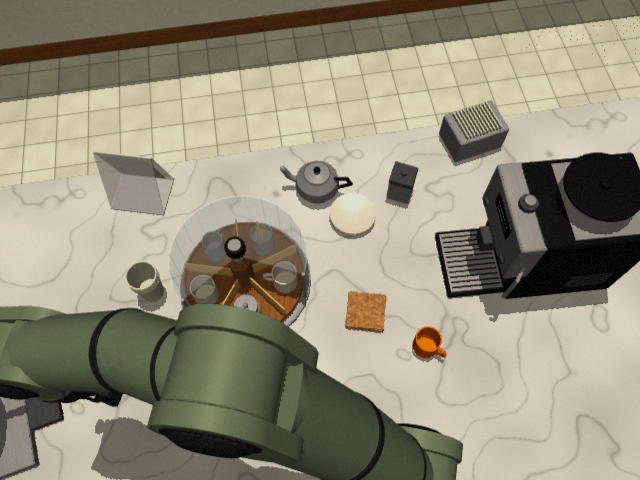

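View pics/top0.png

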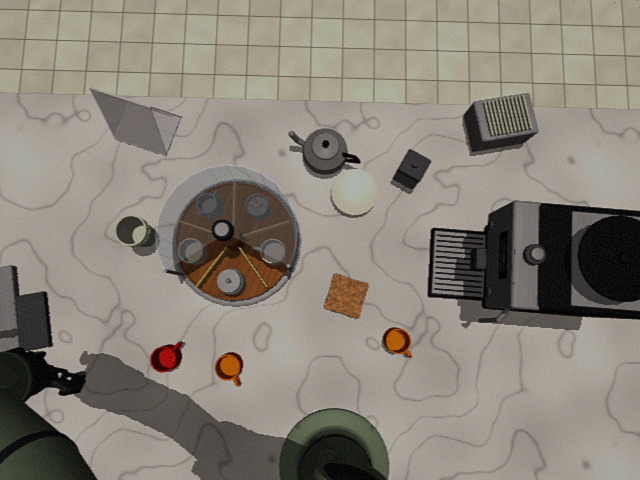

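The scene view shows the hood around (240,262) and the machine at the right. In the top view the caddy hub is at (223,230), the sugar jar at (231,281) is in the opening, and the tray is at (460,262). There are orange and red look-alike cups at (397,340), (229,366) and (166,358). Next I'll enlarge the caddy.

Run:
```python
import cv2
a=cv2.imread("pics/top0.png")[155:315,145:315]; cv2.imwrite("pics/c1.png",cv2.resize(a,None,fx=3.7,fy=3.7,interpolation=3))
a=cv2.imread("pics/scene0.png")[190:320,160:320]; cv2.imwrite("pics/c2.png",cv2.resize(a,None,fx=4.5,fy=4.5,interpolation=3))
```

```text
(no output)
```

View pics/c1.png

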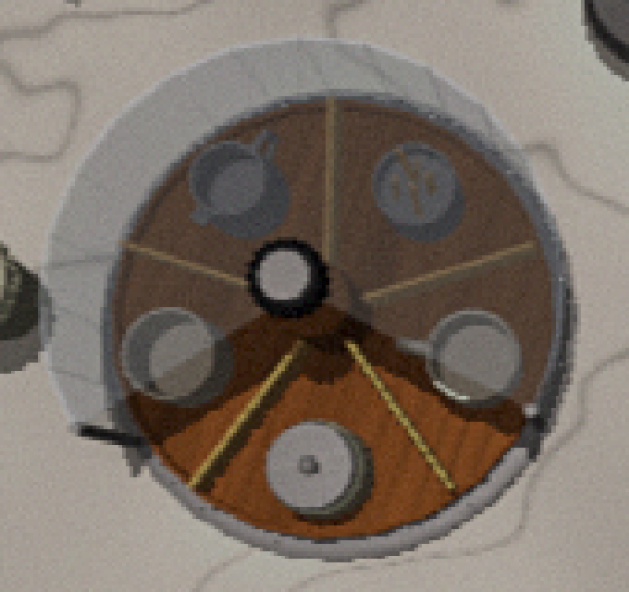

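View pics/c2.png

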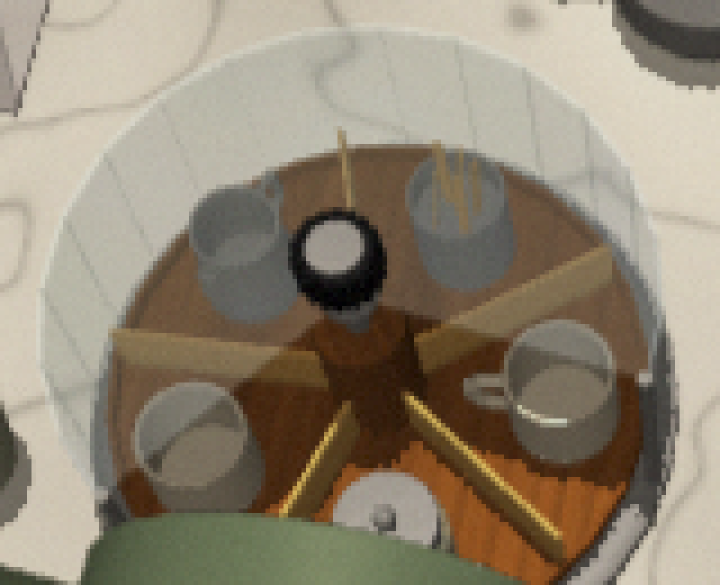

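The cup is at about (273,251) in the top view, with its handle pointing inward to the hub. The plain white tumbler is at (192,250). The creamer, stirrers and sugar jar are in the other compartments. The cup therefore has to turn about 72° clockwise. Next I'll enlarge the views for measuring.

```bash
cat > h.py <<'E'
import numpy as np, cv2
from scipy.spatial.transform import Rotation as Rn
from workcell import monitor,cams,bot
C={n:cams.get_calibration(n) for n in("scene","top")}
def ray(n,p):
    c=C[n];R=Rn.from_euler('xyz',c['attitude']).as_matrix()
    d=R@np.linalg.inv(c['mtx'])@np.array([p[0],p[1],1.]);return np.array(c['origin']),d/np.linalg.norm(d)
def pl(n,p,z):
    o,d=ray(n,p);return o+d*(z-o[2])/d[2]
def tri(ps,pt):
    o1,d1=ray("scene",ps);o2,d2=ray("top",pt)
    s=np.linalg.lstsq(np.c_[d1,-d2],o2-o1,rcond=None)[0];a=o1+s[0]*d1;b=o2+s[1]*d2
    return (a+b)/2,np.linalg.norm(a-b)
def proj(n,P):
    c=C[n];R=Rn.from_euler('xyz',c['attitude']).as_matrix();q=c['mtx']@(R.T@(np.asarray(P)-c['origin']));return q[:2]/q[2]
def crop(src,out,x0,y0,w,h,f):
    a=cv2.imread(src)[y0:y0+h,x0:x0+w];a=cv2.resize(a,None,fx=f,fy=f,interpolation=2)
    for i in range(0,w,10):
        cv2.line(a,(int(i*f),0),(int(i*f),4 if (x0+i)%50 else 14),(0,0,255),1)
        if i%20==0: cv2.putText(a,str(x0+i),(int(i*f),24),0,.35,(0,0,255),1)
    for i in range(0,h,10):
        cv2.line(a,(0,int(i*f)),(6,int(i*f)),(0,0,255),1)
        if i%20==0:cv2.putText(a,str(y0+i),(8,int(i*f)+4),0,.35,(0,0,255),1)
    cv2.imwrite(out,a)
E
python3 - <<'E'
from h import *
crop("pics/top0.png","pics/d1.png",420,190,130,110,6)
crop("pics/scene0.png","pics/d2.png",430,150,125,155,3.8)
# knob top: bright disc within black
for n,(x,y) in dict(top=(223,230),scene=(235,246)).items():
    g=cv2.imread(f"pics/{n}0.png",0)[y-14:y+14,x-14:x+14]
    _,m=cv2.threshold(g,60,255,cv2.THRESH_BINARY_INV)
    cs,_=cv2.findContours(m,0,1);c=max(cs,key=cv2.contourArea)
    print(n,cv2.minEnclosingCircle(c),cv2.contourArea(c))
    b=(g>130).astype('uint8');k,l,s,ce=cv2.connectedComponentsWithStats(b);print([(s[i,4],ce[i]+[x-14,y-14]) for i in range(1,k)])
print(pl('top',(145+530/3.7,155+415/3.7),.16),pl('top',(145+138/3.7,155+440/3.7),.16))
print(pl('scene',(160+643/4.5,190+378/4.5),.16),pl('scene',(160+105/4.5,190+495/4.5),.16))
E
```

```text
top ((13.5, 16.586956024169922), 17.049482345581055) 483.5
[(np.int32(1), array([221., 223.])), (np.int32(1), array([223., 223.])), (np.int32(1), array([218., 224.])), (np.int32(1), array([225., 224.])), (np.int32(1), array([216., 226.])), (np.int32(1), array([224., 226.])), (np.int32(1), array([226., 227.])), (np.int32(4), array([216.5, 230.5])), (np.int32(2), array([226.5, 230. ])), (np.int32(14), array([221.64285714, 233.64285714]))]
scene ((16.691177368164062, 16.794116973876953), 14.506370544433594) 372.5
[(np.int32(103), array([233.54368932, 244.53398058]))]
[0.47467503 0.11846209 0.16      ] [0.45370856 0.35820675 0.16      ]
[0.47980181 0.11934738 0.16      ] [0.46109568 0.3954419  0.16      ]
```

View pics/d1.png

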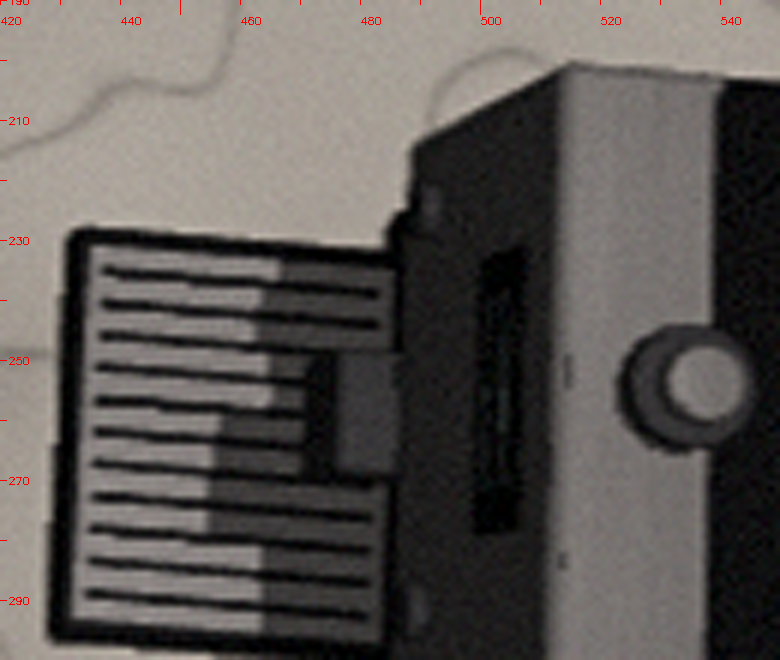

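View pics/d2.png

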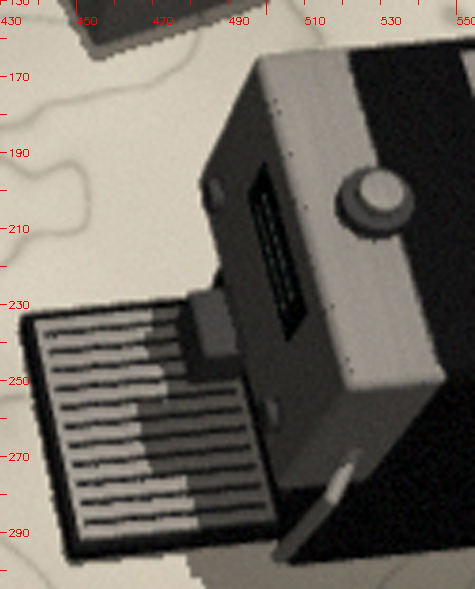

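The tray's front corners are at top (431.5,228.5)/(428.5,296) and scene (435.8,233.7)/(448.4,297.9). The button is at top (537.8,253.7) and scene (531.6,200.5). The knob disc is at top (223.9,230.1) and scene (233.5,244.5).

Run:
```python
from h import *
np.set_printoptions(precision=4,suppress=True)
A=[pl('top',(431.5,228.5),.02),pl('scene',(435.8,233.7),.02)];B=[pl('top',(428.5,296),.02),pl('scene',(448.4,297.9),.02)]
print(A,B,[np.linalg.norm(a-b) for a,b in zip(A,B)])
a,b=np.mean(A,0),np.mean(B,0)
u=(b-a)/np.linalg.norm(b-a); xm=np.array([-u[1],u[0],0]); 
if xm[1]>0: xm=-xm
print('xm',xm,np.degrees(np.arctan2(xm[1],xm[0])),'origin',(a+b)/2+xm*.08)
bt=tri((531.6,200.5),(537.8,253.7));print('button',bt,'org from button',bt[0]-xm*.058)
print('knob',tri((233.5,244.5),(223.9,230.1)))
crop("pics/top0.png","pics/e1.png",150,160,160,150,5)
```

```text
[array([ 0.5947, -0.2447,  0.02  ]), array([ 0.5942, -0.2464,  0.02  ])] [array([ 0.4194, -0.2355,  0.02  ]), array([ 0.4148, -0.2338,  0.02  ])] [np.float64(0.17552120308462657), np.float64(0.1798104449420695)]
xm [-0.0614 -0.9981  0.    ] -93.52000444407516 origin [ 0.5009 -0.3199  0.02  ]
button (array([ 0.501 , -0.3805,  0.3196]), np.float64(0.001217990582265225)) org from button [ 0.5046 -0.3226  0.3196]
knob (array([0.5483, 0.2606, 0.2231]), np.float64(0.007452471647919274))
```

View pics/e1.png

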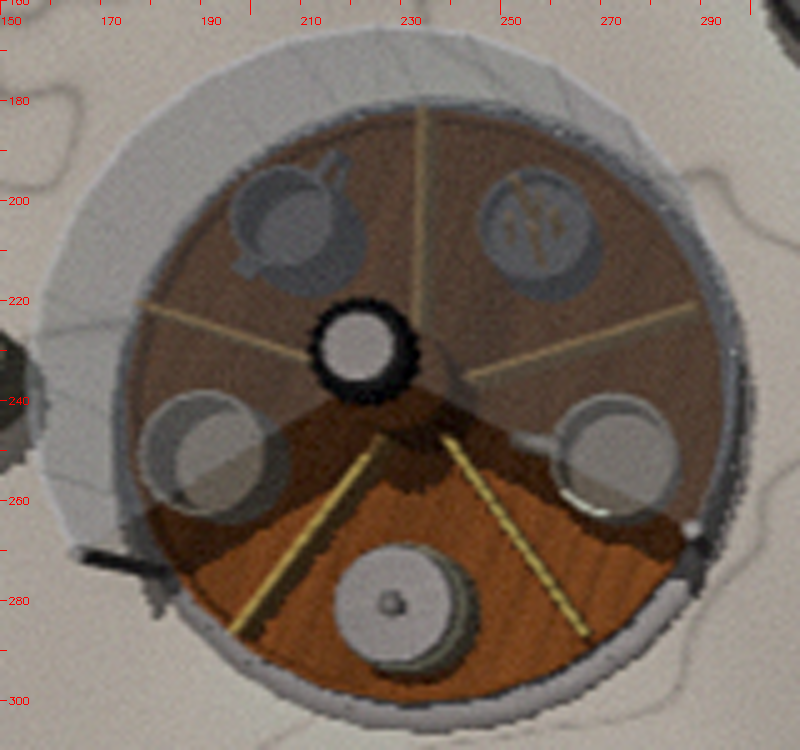

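Run:
```python
from h import *
from scipy.optimize import least_squares
np.set_printoptions(precision=4,suppress=True)
f=lambda x,y:(150+x/5-.4,160+y/5-.4)
k=tri((233.5,244.5),f(358,345));print('knob',k, pl('top',f(358,345),.218),pl('scene',(233.5,244.5),.218))
P=np.array([pl('top',f(*p),.16) for p in [(80,552),(40,440),(35,360),(60,260),(120,160),(200,90),(300,38),(400,28),(692,527)]])
print(P[:,:2]);s=least_squares(lambda v:np.hypot(P[:,0]-v[0],P[:,1]-v[1])-.163,[.55,.25]);print('roof circle',s.x,s.fun)
# base plate rim, z=~.0? turntable edge lip etc: front arc
c=s.x
for i in(0,-1): d=P[i,:2]-c;print(np.degrees(np.arctan2(d[1],d[0])))
for p in [(643,378),(105,495)]:
    d=pl('scene',(160+p[0]/4.5,190+p[1]/4.5),.16)[:2]-c;print('scene',d,np.hypot(*d),np.degrees(np.arctan2(d[1],d[0])))
# cup rim ellipse centre top z .09: 
cu=pl('top',f(615,457),.09);print('cup',cu,np.hypot(*(cu[:2]-c)),np.degrees(np.arctan2(*(cu[:2]-c)[::-1])))
jar=pl('top',f(392,603),.119);print('jar',jar,np.hypot(*(jar[:2]-c)),np.degrees(np.arctan2(*(jar[:2]-c)[::-1])))
for q in [(420,108),(697,303),(586,635),(232,632),(142,302)]:
    w=pl('top',f(*q),.071);print('wall',np.hypot(*(w[:2]-c)),np.degrees(np.arctan2(*(w[:2]-c)[::-1])))
st=monitor.observe();print(Rn.from_euler('xyz',st['tool_rot']).as_matrix())
```

```text
knob (array([0.5509, 0.2639, 0.2203]), np.float64(0.0009653354406522814)) [0.5511 0.2639 0.218 ] [0.5522 0.2646 0.218 ]
[[0.4617 0.3965]
 [0.5124 0.418 ]
 [0.5493 0.4227]
 [0.5961 0.4144]
 [0.644  0.3897]
 [0.6782 0.3546]
 [0.7044 0.3095]
 [0.7104 0.263 ]
 [0.4796 0.1192]]
roof circle [0.5484 0.2599] [-0.0012 -0.0008 -0.0001 -0.0013 -0.0018 -0.0023  0.0007 -0.001  -0.0064]
122.39925258245347
-116.07114899414294
scene [-0.0686 -0.1405] 0.15637693391481342 -116.03319514991621
scene [-0.0873  0.1356] 0.16127913393373958 122.7883581687116
cup [0.5183 0.1614 0.09  ] 0.10294906322188517 -107.01710940744582
jar [0.4437 0.2613 0.119 ] 0.10479324606377023 179.20329707418364
wall 0.14665209504071755 2.975558618716153
wall 0.1440360133948105 -69.60170915605241
wall 0.1443484258620049 -143.58737191479574
wall 0.14735206173672613 143.6375436748918
wall 0.1478672534135753 72.73675655336201
[[ 0.4131 -0.0003 -0.9107]
 [ 0.9107 -0.0009  0.4131]
 [-0.001  -1.     -0.0001]]
```

I put the turning axis at about (0.5505, 0.262) and the hood's opening direction at about 183.5° (span 120.2°, as it should be). The spout origin is at about (0.503,-0.321), with the machine's front facing +y. I'm moving above the knob now.

>>> send_rows:
  series: "0 0 0 0 -30 0 1;0 0 0 -159 -30 -393 1;0 0 0 -159 -30 -393 1;0 0 0 -159 -30 -393 1;0 0 0 -159 -30 -393 1;0 0 0 -159 -30 -393 1;0 0 0 -159 -30 -393 1;0 0 0 -159 -30 -393 1;0 0 0 -159 -30 -393 1;0 0 0 -159 -30 -393 1;0 0 0 -159 -30 -393 1;0 0 0 -159 -30 -393 1;0 0 0 -159 -30 -393 1;0 0 0 -159 -30 -393 1;0 0 0 -159 -30 -393 1;0 0 0 -159 -30 -393 1"

```text
clock: 1.43
position: [0.5496, 0.2632, 0.2722]
tool_rot: [-1.57, -0.0, 1.147]
force: [0.4, -0.1, 0.1]
grip_width: 0.0852
```

Run:
```python
from h import *
np.set_printoptions(precision=4,suppress=True)
s=monitor.observe();print(s)
for n in("scene","top"): cv2.imwrite(f"pics/{n}1.png",cams.grab_frame(n)[...,::-1])
c=np.array([.5505,.262])
f=lambda x,y:(150+x/5-.4,160+y/5-.4)
for q in [(420,108),(697,303),(586,635),(232,632),(142,302)]:
    w=pl('top',f(*q),.071)[:2]-c;print('wall',np.hypot(*w),np.degrees(np.arctan2(w[1],w[0])))
```

```text
{'clock': 1.4333, 'qpos': array([-0.5846,  0.4682,  0.0591,  1.6123, -0.0311,  1.0623,  0.6301]), 'qd': array([-0.002 , -0.0024,  0.0034, -0.001 ,  0.0013,  0.001 ,  0.0014]), 'joint_efforts': array([  0.9766, -87.5771,   3.976 , -37.887 ,   0.0407,   0.0023,
        -0.0102]), 'position': array([0.5496, 0.2632, 0.2722]), 'tool_rot': array([-1.5703, -0.0001,  1.1468]), 'force': array([ 0.403 , -0.1332,  0.0792]), 'moment': array([-0.0176,  0.0038, -0.0182]), 'grip_width': 0.0852136914629897}
wall 0.14449234993869925 2.1699451264505094
wall 0.14534820219064293 -70.6592343187758
wall 0.14728291832897236 -143.39387197528168
wall 0.14777512464400863 144.7811576606611
wall 0.14521518771449443 73.26429094022161
```

View pics/scene1.png

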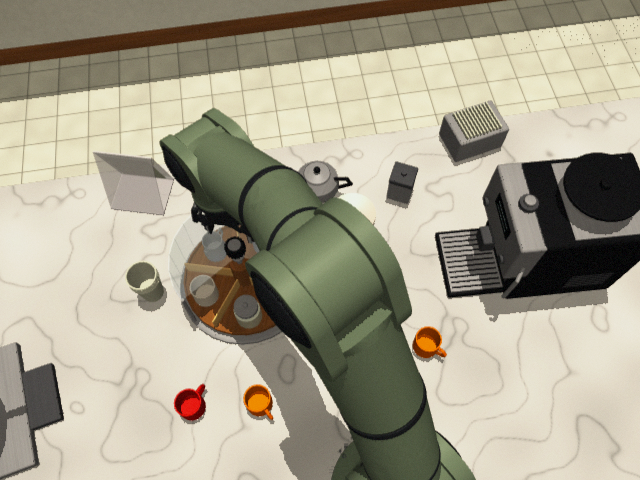

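Run:
```python
from h import *
s=monitor.observe()
print(proj('scene',s['position']),proj('top',s['position']),proj('scene',[.5505,.262,.218]))
crop("pics/scene1.png","pics/f1.png",160,170,130,130,4.6)
```

```text
[230.87917508 234.68141017] [216.64815622 225.18941092] [234.7275197  245.01050541]
```

View pics/f1.png

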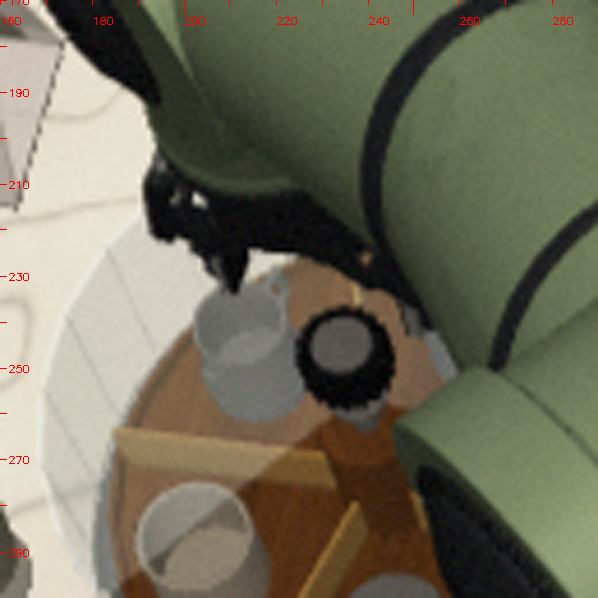

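View pics/top1.png

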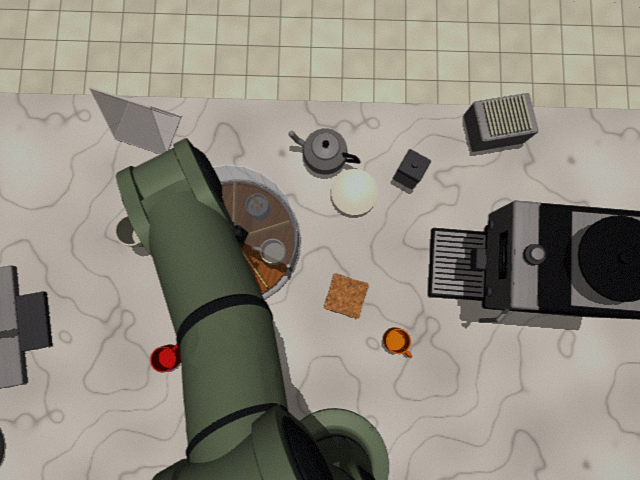

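The fingers straddle the knob's axis. I'm lowering onto the knob and closing gently.

>>> send_rows:
  series: "0 0 0 0 35 -1 1;0 0 0 0 70 -1 1;0 0 0 0 70 -1 1;0 0 0 0 70 -1 0;0 0 0 0 70 -1 0;0 0 0 0 70 -1 0;0 0 0 0 70 -1 0;0 0 0 0 70 -1 0;0 0 0 0 70 -1 0;0 0 0 0 70 -1 0;0 0 0 0 70 -1 0"
  force: 25

```text
clock: 2.45
position: [0.5531, 0.2644, 0.2052]
tool_rot: [-1.574, -0.007, 1.146]
force: [5.4, 10.5, 6.9]
grip_width: 0.0431
```

>>> send_rows:
  series: "0 0 0 2 -2 0 0;0 0 0 3 -2 0 0;0 0 0 3 -2 0 0"

```text
clock: 2.7
position: [0.5531, 0.2645, 0.2054]
tool_rot: [-1.572, -0.001, 1.145]
force: [0.4, -0.8, -1.7]
grip_width: 0.0427
```

>>> send_rows:
  series: "0 0.11 0 0 0 0 0;0 0.22 0 0 0 0 0;0 0.33 0 0 0 0 0;0 0.44 0 0 0 0 0;0 0.55 0 0 0 0 0;0 0.66 0 0 0 0 0;0 0.77 0 0 0 0 0;0 0.88 0 0 0 0 0;0 0.99 0 0 0 0 0;0 1.1 0 0 0 0 0;0 1.217 0 0 0 0 0;0 1.217 0 0 0 0 0;0 1.217 0 0 0 0 0"

```text
clock: 3.78
position: [0.5522, 0.2647, 0.2053]
tool_rot: [-1.57, 0.0, -0.071]
force: [-5.3, -1.6, 6.2]
grip_width: 0.0425
```

Run:
```python
from h import *
for n in("scene","top"): cv2.imwrite(f"pics/{n}2.png",cams.grab_frame(n)[...,::-1])
a=np.hstack([cv2.imread("pics/top2.png")[150:320,140:320],cv2.imread("pics/scene2.png")[180:350,150:330]])
cv2.imwrite("pics/g.png",cv2.resize(a,None,fx=2.2,fy=2.2))
```

```text
(no output)
```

View pics/g.png

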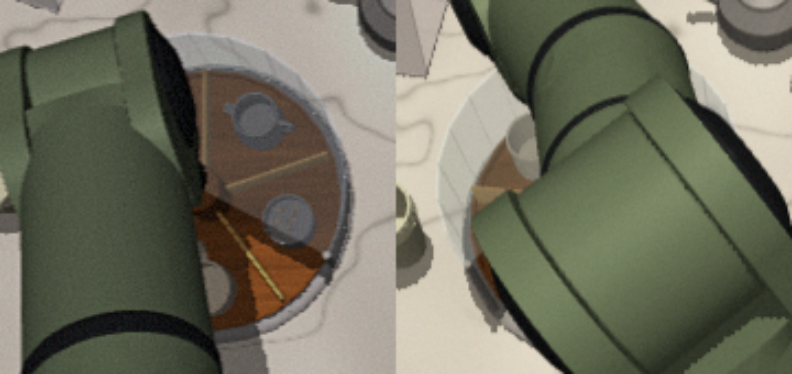

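>>> send_rows:
  series: "0 0 0 0 0 0 1;0 0 0 0 0 0 1;0 0 0 0 0 0 1;0 0 0 0 0 0 1;0 0 0 0 -40 0 1;0 0 0 0 -80 0 1;0 0 0 0 -100 0 1;0 0.1 0 -12 -100 -37 1;0 0.2 0 -24 -100 -74 1;0 0.3 0 -36 -100 -111 1;0 0.4 0 -48 -100 -148 1;0 0.5 0 -60 -100 -185 1;0 0.6 0 -72 -100 -222 1;0 0.7 0 -84 -100 -259 1;0 0.8 0 -96 -100 -296 1;0 0.9 0 -108 -100 -333 1;0 1 0 -126 -100 -375 1;0 1.1 0 -126 -100 -375 1;0 1.2 0 -126 -100 -375 1;0 1.2 0 -126 -100 -375 1"

```text
clock: 5.55
position: [0.3997, -0.1011, 0.3046]
tool_rot: [-1.57, 0.0, -1.278]
force: [0.8, 0.1, 0.7]
grip_width: 0.0849
```

Run:
```python
from h import *
print(monitor.observe())
for n in("scene","top"): cv2.imwrite(f"pics/{n}3.png",cams.grab_frame(n)[...,::-1])
crop("pics/top3.png","pics/g1.png",150,160,160,150,5)
crop("pics/scene3.png","pics/g2.png",160,190,160,160,3.7)
```

```text
{'clock': 5.55, 'qpos': array([-0.63648618,  0.11887831,  0.8248211 ,  2.06548932, -0.10466359,
        0.99707667, -1.03670136]), 'qd': array([-0.00351609,  0.00990499, -0.03122243, -0.00780564,  0.0024301 ,
        0.00099726,  0.18355138]), 'joint_efforts': array([ 1.06930576e+00, -3.37341106e+01,  5.53500026e+00, -3.57964647e+01,
        7.26843788e-02,  3.18882591e-02, -3.39520298e+00]), 'position': array([ 0.39971996, -0.10114081,  0.30455545]), 'tool_rot': array([-1.56992964e+00,  2.79006776e-04, -1.27840241e+00]), 'force': array([0.83986763, 0.11552949, 0.72951002]), 'moment': array([ 0.05403631, -0.00207735, -0.0353465 ]), 'grip_width': 0.08493584588489807}
```

View pics/g1.png

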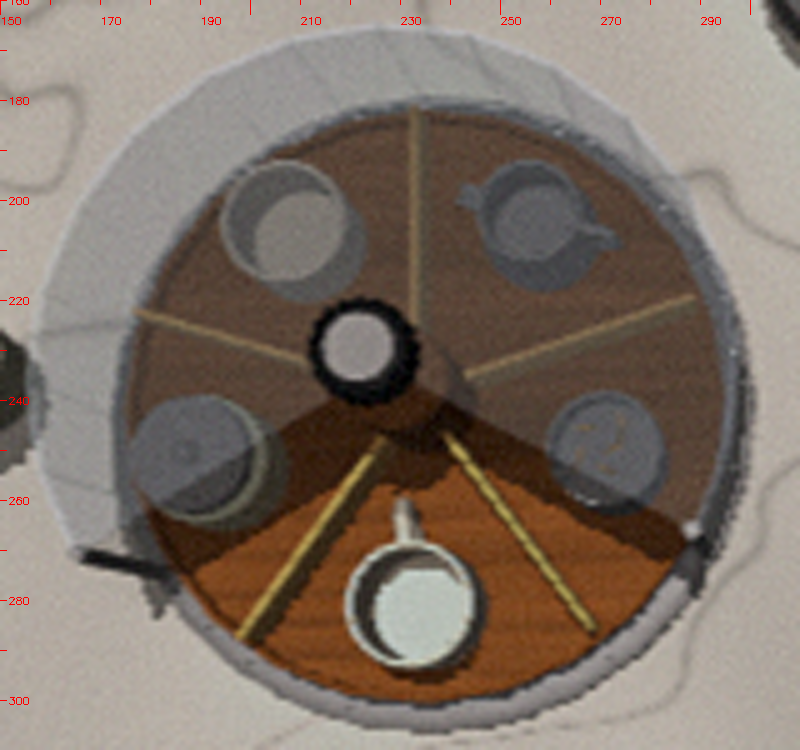

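View pics/g2.png

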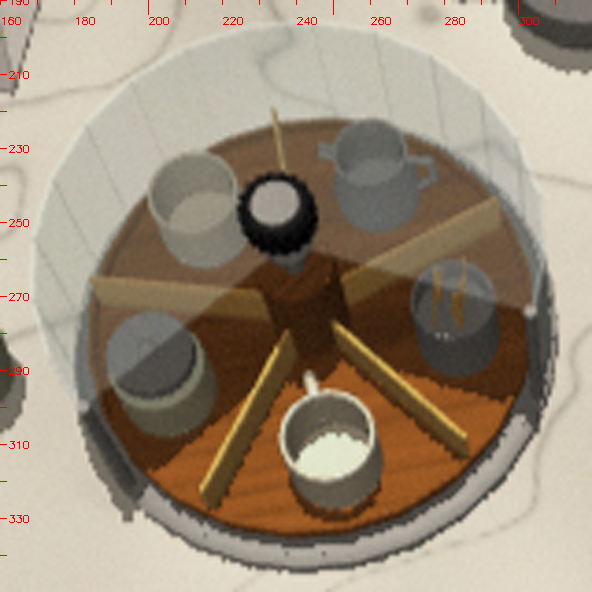

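The handled cup now stands alone in the middle of the opening. Its rim is centred near top (232,281) and scene (248.5,307), and the handle points to the hub.

Run:
```python
from h import *
np.set_printoptions(precision=4,suppress=True)
f=lambda x,y:(150+x/5-.4,160+y/5-.4)
g=lambda x,y:(160+x/3.7-.4,190+y/3.7-.4)
c=np.array([.5525,.2635]);ang=lambda d:np.degrees(np.arctan2(d[1],d[0]))%360
o=[]
for i,q in enumerate([(412,108),(695,297),(595,632),(240,635),(138,312)]):
    w=pl('top',f(*q),.071)[:2]-c;a=(ang(w)+72*i+180)%360-180;o.append(a);print(np.hypot(*w),a)
print('bay',180+np.mean(o))
for nm,P in (('L',[pl('top',f(80,552),.16),pl('scene',g(88,408),.16)]),('R',[pl('top',f(692,527),.16),pl('scene',g(530,311),.16)])):
    for p in P: print(nm,p[:2],np.hypot(*(p[:2]-c)),ang(p[:2]-c))
m=tri(g(328,434),f(412,607));print('cup',m,pl('top',f(412,607),.09),pl('scene',g(328,434),.09))
h=pl('top',f(402,500),.074);h2=pl('scene',g(310,375),.08);print('handle',h,h2,ang(h[:2]-m[0][:2]),ang(h2[:2]-m[0][:2]))
# counter spot projections
for P in [(.47,-.1,0),(.5,-.1,0),(.5,-.05,0)]: print(P,proj('top',P),proj('scene',P))
cv2.imwrite
```

```text
0.14250921505020653 3.2161243227362775
0.1460720928938122 1.663589447736058
0.15118760489928623 2.288749233572048
0.14750725046742702 3.2771900039861066
0.14350449246147004 3.9974122475133527
bay 182.88861305110876
L [0.4617 0.3965] 0.1610384368113559 124.31519397306059
L [0.4614 0.3953] 0.16023489025021032 124.65345191150269
R [0.4796 0.1192] 0.1616974414471144 243.20191260661124
R [0.4807 0.1193] 0.16107828825453324 243.51696557395178
cup (array([0.4431, 0.256 , 0.0992]), np.float64(0.0017632684351077206)) [0.4432 0.2567 0.09  ] [0.4467 0.2576 0.09  ]
handle [0.4962 0.2667 0.074 ] [0.4927 0.2656 0.08  ] 11.383486286049049 10.902578537169259
(0.47, -0.1, 0) [374.8352 275.444 ] [390.4774 288.558 ]
(0.5, -0.1, 0) [374.9157 263.9961] [388.0198 277.8047]
(0.5, -0.05, 0) [355.8745 263.5492] [368.9622 280.7468]
```

View pics/top3.png

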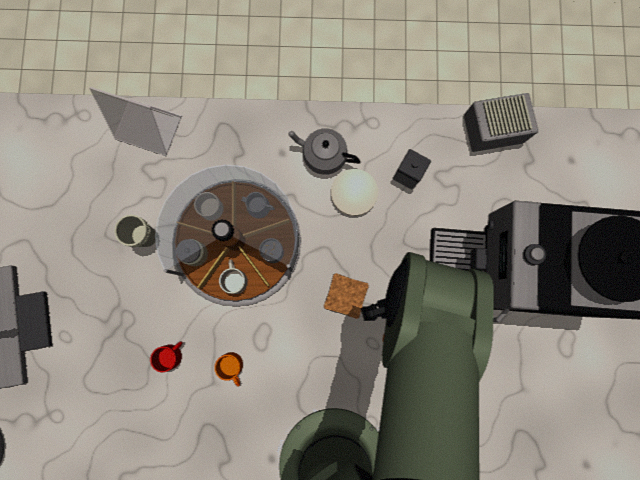

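The bay sits at 182.9° against 183.9° for the opening, so it is centred. The cup is at (0.445,0.257) with its handle at azimuth about 11°. I'm moving over the cup.

>>> send_rows:
  series: "0 0.1 0 -30 0 13 1;0 0.1 0 -330 20 147 1;0 0.1 0 -330 20 147 1;0 0.1 0 -330 20 147 1;0 0.1 0 -330 20 147 1;0 0.1 0 -330 20 147 1;0 0.1 0 -330 20 147 1;0 0.1 0 -330 20 147 1;0 0.1 0 -330 20 147 1;0 0.1 0 -330 20 147 1;0 0.1 0 -330 20 147 1;0 0.1 0 -330 20 147 1;0 0.1 0 -330 20 147 1;0 0.1 0 -330 20 147 1;0 0.1 0 -330 60 147 1;0 0.1 0 -330 100 147 1;0 0.1 0 -330 130 147 1;0 0.1 0 -330 130 147 1"

```text
clock: 7.15
position: [0.4412, 0.2563, 0.1703]
tool_rot: [-1.576, -0.003, -1.372]
force: [-0.7, -0.1, -0.8]
grip_width: 0.0856
```

Run:
```python
from h import *
print(monitor.observe()['qpos'])
for n in("scene","top"): cv2.imwrite(f"pics/{n}4.png",cams.grab_frame(n)[...,::-1])
a=np.hstack([cv2.imread("pics/top4.png")[150:330,140:320],cv2.imread("pics/scene4.png")[180:360,150:330]])
cv2.imwrite("pics/g4.png",cv2.resize(a,None,fx=2.2,fy=2.2))
```

```text
[-1.01964083  0.49471996  0.50951623  1.982899   -0.34330213  0.75509204
 -1.67865574]
```

View pics/g4.png

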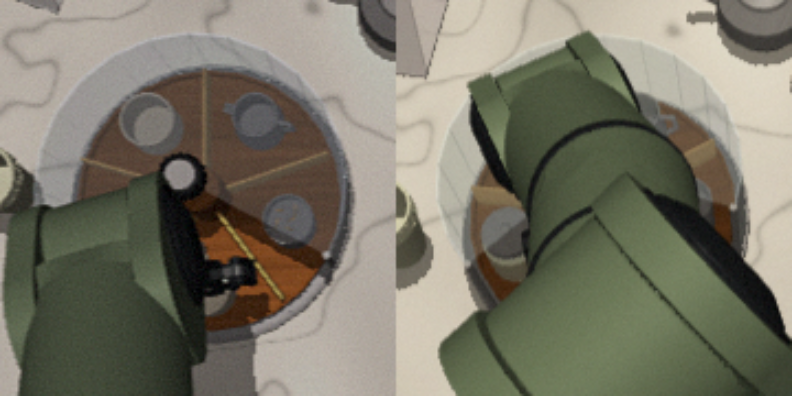

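>>> send_rows:
  series: "0 0 0 0 0 3 1;0 0 0 0 30 3 1;0 0 0 0 60 3 1;0 0 0 0 75 3 1;0 0 0 0 75 3 1"

```text
clock: 7.67
position: [0.4462, 0.2587, 0.0987]
tool_rot: [-1.572, -0.0, -1.372]
force: [-0.9, -0.1, 0.5]
grip_width: 0.0856
```

Run:
```python
from h import *
for n in("scene","top"): cv2.imwrite(f"pics/{n}5.png",cams.grab_frame(n)[...,::-1])
a=np.hstack([cv2.imread("pics/top5.png")[150:330,140:320],cv2.imread("pics/scene5.png")[180:360,150:330]])
cv2.imwrite("pics/g5.png",cv2.resize(a,None,fx=2.2,fy=2.2))
```

```text
(no output)
```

View pics/g5.png

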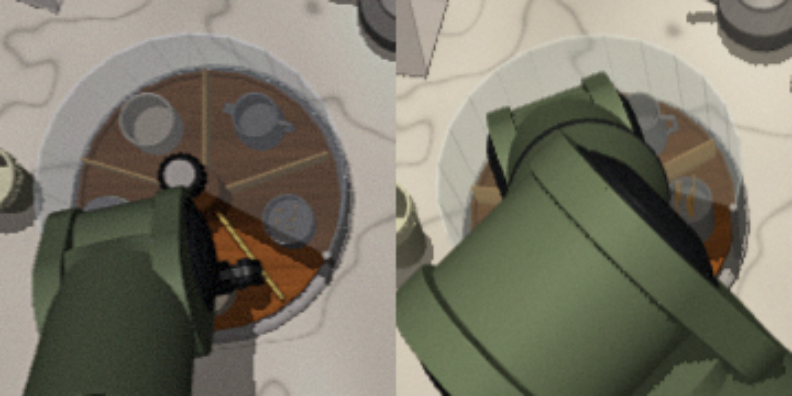

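Run:
```python
from h import *
for z in (.2,.25,.3,.35,.4): print(z,pl('top',(219.5,235.5),z)[:2], pl('top',(140+215/2.2,150+240/2.2),z)[:2])
```

```text
0.2 [0.53828063 0.27043654] [0.48691267 0.22787855]
0.25 [0.53146514 0.26050195] [0.48253608 0.21996457]
0.3 [0.52464965 0.25056736] [0.47815948 0.21205058]
0.35 [0.51783415 0.24063277] [0.47378289 0.2041366 ]
0.4 [0.51101866 0.23069817] [0.4694063  0.19622262]
```

>>> send_rows:
  series: "0 0 0 1 12 0 1;0 0 0 1 24 0 1;0 0 0 1 33 0 1;0 0 0 1 33 0 1"

```text
clock: 8.1
position: [0.4466, 0.2579, 0.0666]
tool_rot: [-1.57, 0.0, -1.372]
force: [-0.4, -0.1, -0.0]
grip_width: 0.0852
```

No contact on the way down. Closing on the cup.

>>> send_rows:
  series: "0 0 0 0 0 0 0.6;0 0 0 0 0 0 0.6;0 0 0 0 0 0 0.4;0 0 0 0 0 0 0.4;0 0 0 0 0 0 0.4;0 0 0 0 0 0 0.4;0 0 0 0 0 0 0.4;0 0 0 0 0 0 0.4"
  force: 30

```text
clock: 8.77
position: [0.4469, 0.2581, 0.0676]
tool_rot: [-1.569, 0.001, -1.372]
force: [-2.4, 0.3, 12.8]
grip_width: 0.062
```

>>> send_rows:
  series: "0 0 0 0 -3 0 0.2;0 0 0 0 -10 0 0.2;0 0 0 0 -30 0 0.2;0 0 0 0 -60 0 0.2;0 0 0 0 -90 0 0.2;0 0 0 0 -120 0 0.2;0 0 0 0 -150 0 0.2;0 0 0 0 -180 0 0.2;0 0 0 0 -200 0 0.2;0 0 0 0 -200 0 0.2"

```text
clock: 9.6
position: [0.4476, 0.2581, 0.2707]
tool_rot: [-1.566, 0.003, -1.372]
force: [-0.1, -0.0, -1.3]
grip_width: 0.0624
```

Run:
```python
from h import *
print(monitor.observe()['qpos'])
for n in("scene","top"): cv2.imwrite(f"pics/{n}6.png",cams.grab_frame(n)[...,::-1])
a=np.hstack([cv2.imread("pics/top6.png")[150:330,140:320],cv2.imread("pics/scene6.png")[180:360,150:330]])
cv2.imwrite("pics/g6.png",cv2.resize(a,None,fx=2.2,fy=2.2))
```

```text
[-1.09382135  0.36217708  0.59838162  1.87570945 -0.24582892  0.97103694
 -1.7592028 ]
```

View pics/g6.png

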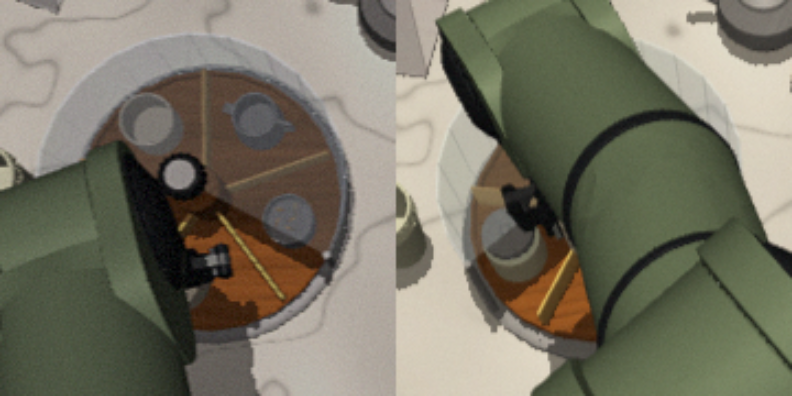

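The cup is held (width 62 mm, about 2 N of weight). I'm carrying it to bare counter at (0.525,-0.12) and turning the handle towards +y.

>>> send_rows:
  series: "0 -0.05 0 15 0 0 0.2;0 -0.15 0 45 0 0 0.2;0 -0.25 0 75 0 0 0.2;0 -0.36 0 105 0 0 0.2;0 -0.47 0 135 0 0 0.2;0 -0.58 0 165 0 0 0.2;0 -0.69 0 195 0 0 0.2;0 -0.8 0 225 0 0 0.2;0 -0.91 0 255 0 0 0.2;0 -1.02 0 285 0 0 0.2;0 -1.13 0 315 0 0 0.2;0 -1.23 0 345 0 0 0.2;0 -1.3 0 370 0 0 0.2;0 -1.318 0 383 0 0 0.2;0 -1.318 0 386 0 0 0.2;0 -1.318 0 386 0 0 0.2;0 -1.318 0 386 0 0 0.2"

```text
clock: 11.12
position: [0.5222, -0.1199, 0.2656]
tool_rot: [-1.57, 0.001, -0.055]
force: [0.3, -0.0, -2.1]
grip_width: 0.0623
```

Run:
```python
from h import *
print(monitor.observe()['qpos'])
for n in("scene","top"): cv2.imwrite(f"pics/{n}7.png",cams.grab_frame(n)[...,::-1])
```

```text
[-0.19061315  0.37739312  0.40591642  1.82360128 -0.1765674   0.97750982
  0.23458805]
```

View pics/scene7.png

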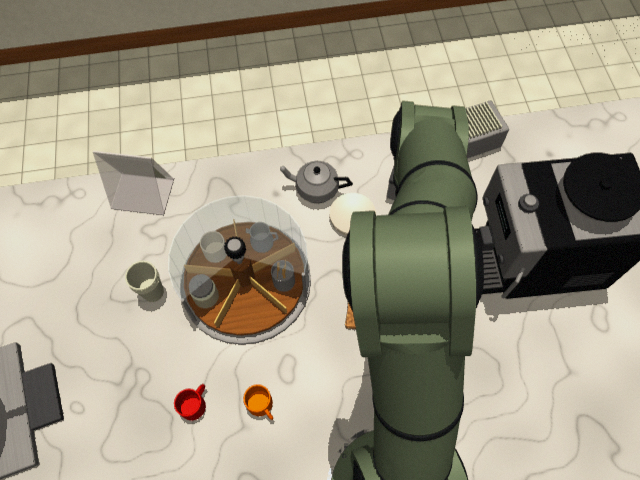

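View pics/top7.png

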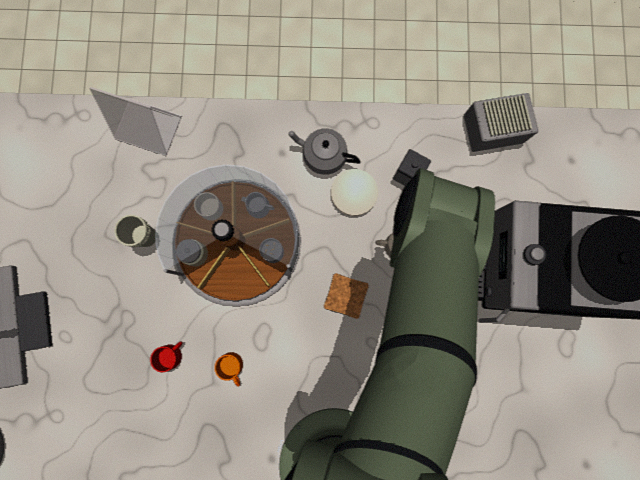

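>>> send_rows:
  series: "0 0 0 0 20 0 0.2;0 0 0 0 50 0 0.2;0 0 0 0 85 0 0.2;0 0 0 0 120 0 0.2;0 0 0 0 155 0 0.2;0 0 0 0 185 0 0.2;0 0 0 0 205 0 0.2;0 0 0 0 214 0 0.2;0 0 0 0 218 0 0.2;0 0 0 0 220 0 0.2;0 0 0 0 222 0 0.2;0 0 0 0 222 0 0.2"

```text
clock: 12.22
position: [0.5232, -0.1206, 0.0452]
tool_rot: [-1.571, -0.001, -0.054]
force: [-0.6, -0.4, -2.7]
grip_width: 0.0619
```

>>> send_rows:
  series: "0 0 0 0 1.5 0 0.2;0 0 0 0 3 0 0.2;0 0 0 0 3.5 0 0.2;0 0 0 0 3.5 0 0.2"

```text
clock: 12.55
position: [0.5231, -0.1208, 0.0417]
tool_rot: [-1.571, -0.001, -0.054]
force: [-1.6, 0.6, 12.6]
grip_width: 0.0621
```

The foot touched the counter at 12.6 N. I'm releasing, lifting clear and checking.

>>> send_rows:
  series: "0 0 0 0 -0.5 0 0.4;0 0 0 0 -1 0 1;0 0 0 0 -1 0 1;0 0 0 0 -1 0 1;0 0 0 0 -1 0 1;0 0 0 0 -1 0 1;0 0 0 0 -30 0 1;0 0 0 0 -65 0 1;0 0 0 0 -100 0 1;0 0 0 0 -130 0 1;0 0 0 0 -150 0 1;0 0 0 0 -170 0 1;0 0 0 0 -170 30 1;0 0 0 0 -170 70 1;0 0 0 0 -170 110 1;0 0 0 0 -170 150 1;0 0 0 0 -170 180 1;0 0 0 0 -170 180 1"

```text
clock: 14.05
position: [0.5322, 0.0658, 0.2105]
tool_rot: [-1.569, 0.0, -0.047]
force: [-0.5, 0.9, -0.1]
grip_width: 0.0852
```

Run:
```python
from h import *
print(monitor.observe()['qpos'])
for n in("scene","top"): cv2.imwrite(f"pics/{n}8.png",cams.grab_frame(n)[...,::-1])
a=np.hstack([cv2.imread("pics/top8.png")[150:350,300:500],cv2.imread("pics/scene8.png")[180:380,300:500]])
cv2.imwrite("pics/g8.png",cv2.resize(a,None,fx=2,fy=2))
```

```text
[-0.50238641  0.44387744  0.36404417  1.8821147  -0.20748832  0.85210854
 -0.07984243]
```

View pics/g8.png

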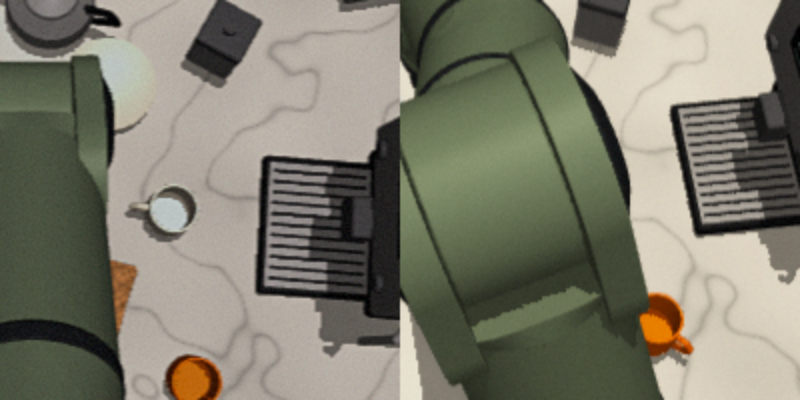

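The cup stands upright near top (386,255) with its handle pointing left (+y). Next I'm tilting the tool in free space.

>>> send_rows:
  series: "-0.12 0 0 0 0 0 1;-0.24 0 0 0 0 0 1;-0.36 0 0 0 0 0 1;-0.48 0 0 0 0 0 1;-0.6 0 0 0 0 0 1;-0.72 0 0 0 0 0 1;-0.84 0 0 0 0 0 1;-0.96 0 0 0 0 0 1;-0.96 0 0 0 0 0 1;-0.96 0 0 0 0 0 1"

```text
clock: 14.98
position: [0.5322, 0.0584, 0.2099]
tool_rot: [-2.531, 0.002, -0.054]
force: [0.3, -0.3, 1.4]
grip_width: 0.0851
```

Run:
```python
from h import *
np.set_printoptions(precision=4,suppress=True)
s=monitor.observe();print(s['qpos']);print(s['position'],Rn.from_euler('xyz',s['tool_rot']).as_matrix())
for n in("scene","top"): cv2.imwrite(f"pics/{n}9.png",cams.grab_frame(n)[...,::-1])
f=lambda x,y:(300+x/6-.4,200+y/6-.4)
crop("pics/top9.png","pics/i1.png",340,210,90,90,6)
crop("pics/top8.png","pics/i2.png",340,210,90,90,6)
```

```text
[-1.0422  0.8702  0.6781  1.7223  0.3381  1.2164 -0.6841]
[0.5322 0.0584 0.2099] [[ 0.9985 -0.0453  0.0296]
 [-0.054  -0.8182  0.5724]
 [-0.0017 -0.5731 -0.8195]]
```

View pics/i2.png

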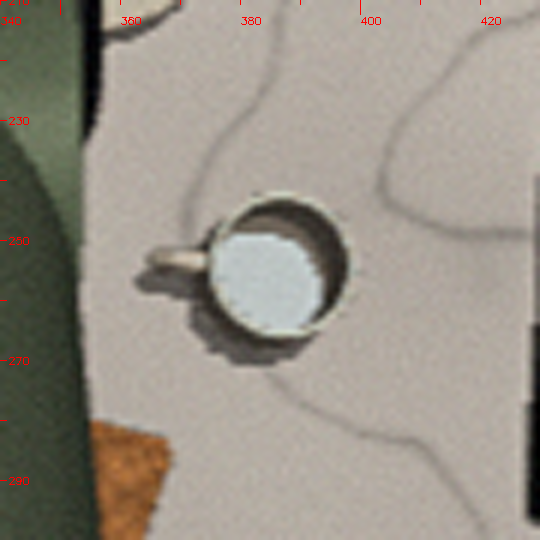

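View pics/scene9.png

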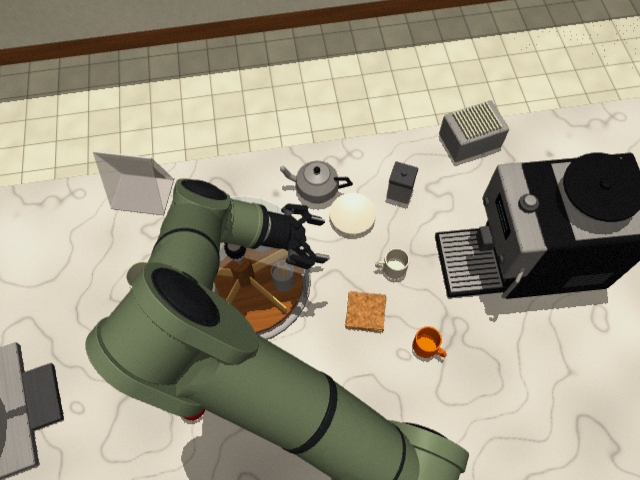

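View pics/top9.png

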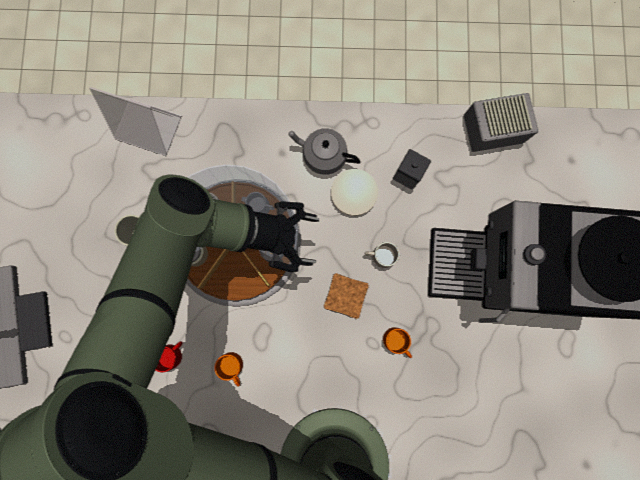

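Run:
```python
from h import *
np.set_printoptions(precision=4,suppress=True)
for z in (.38,.41,.44): print(z,pl('top',(185,195),z),pl('scene',(204,188),z))
print(tri((204,188),(185,196)))
print('cup',pl('top',(386.3,254.1),.064), 'h',pl('top',(340+155/6,210+255/6),.055))
# mask in top9 & scene9
for n,(x,y) in dict(top=(386,254),scene=(397,260)).items():
    im=cv2.imread(f"pics/{n}9.png");crop(f"pics/{n}9.png",f"pics/j_{n}.png",x-30,y-30,60,60,6)
a=np.hstack([cv2.imread("pics/j_top.png"),cv2.imread("pics/j_scene.png")]);cv2.imwrite("pics/j.png",a)
```

```text
0.38 [0.5879 0.3022 0.38  ] [0.6097 0.2972 0.38  ]
0.41 [0.5813 0.2939 0.41  ] [0.5909 0.2931 0.41  ]
0.44 [0.5746 0.2856 0.44  ] [0.5722 0.289  0.44  ]
(array([0.5745, 0.2883, 0.435 ]), np.float64(0.0029474680211101626))
cup [ 0.52   -0.1201  0.064 ] h [ 0.5238 -0.0698  0.055 ]
```

View pics/j.png

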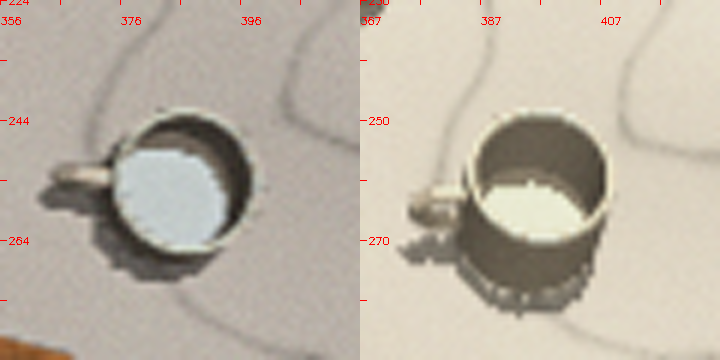

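The tilt is reachable, but measuring the wrist (barrel cap at (0.575,0.288,0.435)) shows a problem. Taking the cup low at this spot would put the wrist barrel into the hood wall. I'll take the cup from above once more and stand it farther from the hood, at about (0.44,-0.185).

>>> send_rows:
  series: "0.12 0 0 0 0 0 1;0.24 0 0 0 10 -7 1;0.36 0 0 0 30 -20 1;0.48 0 0 0 50 -35 1;0.6 0 0 0 75 -53 1;0.72 0 0 0 100 -70 1;0.84 0 0 0 125 -88 1;0.96 0 0 0 147 -103 1;0.96 0 0 0 147 -103 1;0.96 0 0 0 147 -103 1;0.96 0 0 0 147 -103 1"

```text
clock: 16.0
position: [0.5216, -0.1274, 0.2142]
tool_rot: [-1.567, -0.008, -0.066]
force: [-0.5, -2.0, -0.6]
grip_width: 0.0849
```

>>> send_rows:
  series: "0 0 0 0 0 4 1;0 0 0 0 40 5 1;0 0 0 0 80 5 1;0 0 0 0 115 5 1;0 0 0 0 115 5 1"

```text
clock: 16.42
position: [0.5204, -0.1138, 0.0919]
tool_rot: [-1.571, 0.005, -0.053]
force: [-1.6, 0.6, -0.8]
grip_width: 0.0855
```

>>> send_rows:
  series: "0 0 0 1 0 -6 1;0 0 0 1 20 -6 1;0 0 0 1 40 -6 1;0 0 0 1 47 -6 1;0 0 0 1 47 -6 1;0 0 0 1 47 -6 0.4;0 0 0 1 47 -6 0.4;0 0 0 1 47 -6 0.4;0 0 0 1 47 -6 0.4;0 0 0 1 47 -6 0.4;0 0 0 1 47 -6 0.4"

```text
clock: 17.33
position: [0.5245, -0.1215, 0.051]
tool_rot: [-1.571, -0.003, -0.054]
force: [-3.7, 0.3, 18.8]
grip_width: 0.0621
```

>>> send_rows:
  series: "0 0 0 0 -10 0 0.2;0 0 0 0 -30 0 0.2;0 0 0 0 -50 0 0.2;0 0 0 0 -50 0 0.2;0 0 0 -20 -50 -17 0.2;0 0 0 -45 -50 -38 0.2;0 0 0 -68 -50 -58 0.2;0 0 0 -79 -50 -68 0.2;0 0 0 -79 -50 -68 0.2;0 0 0 -79 -50 -68 0.2;0 0 0 -79 -40 -68 0.2;0 0 0 -79 -25 -68 0.2;0 0 0 -79 -15 -68 0.2;0 0 0 -79 -10 -68 0.2;0 0 0 -79 -7 -68 0.2;0 0 0 -79 -7 -68 0.2"

```text
clock: 18.67
position: [0.4409, -0.1847, 0.0552]
tool_rot: [-1.571, 0.001, -0.054]
force: [-0.7, -0.4, -1.1]
grip_width: 0.0616
```

>>> send_rows:
  series: "0 0 0 0 2 0 0.2;0 0 0 0 4 0 0.2;0 0 0 0 5 0 0.2;0 0 0 0 5 0 0.2"

```text
clock: 19.0
position: [0.4412, -0.185, 0.0512]
tool_rot: [-1.571, -0.001, -0.054]
force: [-1.4, 0.9, 2.5]
grip_width: 0.0616
```

>>> send_rows:
  series: "0 0 0 0 1 0 0.3;0 0 0 0 1 0 1;0 0 0 0 1 0 1;0 0 0 0 1 0 1;0 0 0 0 1 0 1;0 0 0 0 -20 0 1;0 0 0 0 -55 0 1;0 0 0 0 -90 0 1;0 0 0 0 -125 0 1;0 0 0 0 -160 0 1;-0.05 0 0 2 -160 15 1;-0.16 0 0 4 -160 40 1;-0.28 0 0 8 -160 70 1;-0.4 0 0 12 -160 100 1;-0.52 0 0 15 -160 130 1;-0.64 0 0 18 -160 155 1;-0.76 0 0 18 -160 155 1;-0.88 0 0 18 -160 155 1;-0.96 0 0 18 -160 155 1;-0.96 0 0 18 -160 155 1"

```text
clock: 20.67
position: [0.4682, -0.0295, 0.2115]
tool_rot: [-2.445, -0.0, -0.052]
force: [-0.5, -0.3, -0.4]
grip_width: 0.0857
```

Run:
```python
from h import *
np.set_printoptions(precision=4,suppress=True)
s=monitor.observe();print(s['qpos']);print(s['position'],Rn.from_euler('xyz',s['tool_rot']).as_matrix())
for n in("scene","top"): cv2.imwrite(f"pics/{n}10.png",cams.grab_frame(n)[...,::-1])
```

```text
[-0.9724  0.6821  0.6292  1.999   0.4638  1.0292 -0.7656]
[ 0.4682 -0.0295  0.2115] [[ 0.9987 -0.0396  0.0336]
 [-0.0519 -0.7657  0.6411]
 [ 0.0003 -0.642  -0.7667]]
```

View pics/scene10.png

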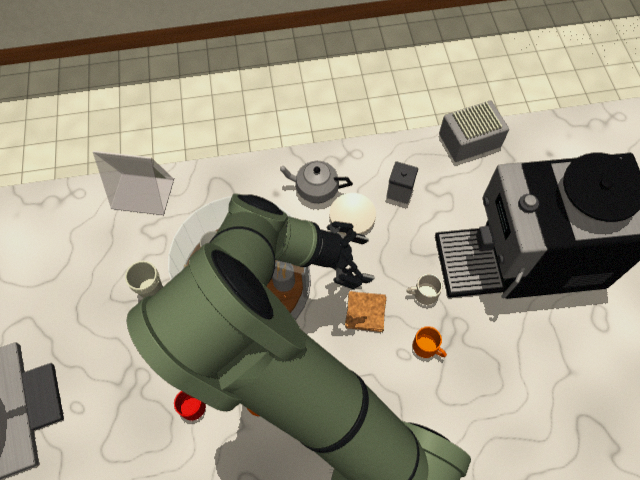

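View pics/top10.png

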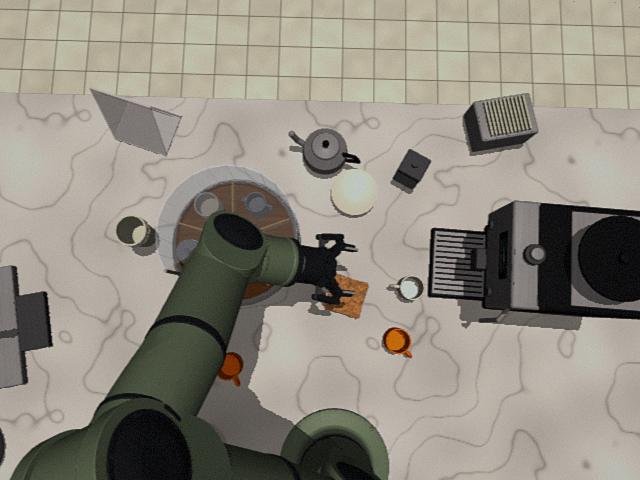

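The cup stands upright at top (408,288) and scene (428,289), with its handle towards +y. Now I'm measuring it and the wrist clearance.

Run:
```python
from h import *
np.set_printoptions(precision=4,suppress=True)
print('cap',tri((256,208),(239,232)), monitor.observe()['position'])
a=[]
for n,(x,y) in dict(top=(408,288),scene=(428,289)).items():
    crop(f"pics/{n}10.png",f"pics/k_{n}.png",x-30,y-30,60,60,6);a.append(cv2.imread(f"pics/k_{n}.png"))
cv2.imwrite("pics/k.png",np.hstack(a))
```

```text
cap (array([0.5138, 0.1928, 0.4348]), np.float64(0.004577330477347286)) [ 0.4673 -0.0283  0.2086]
```

View pics/k.png

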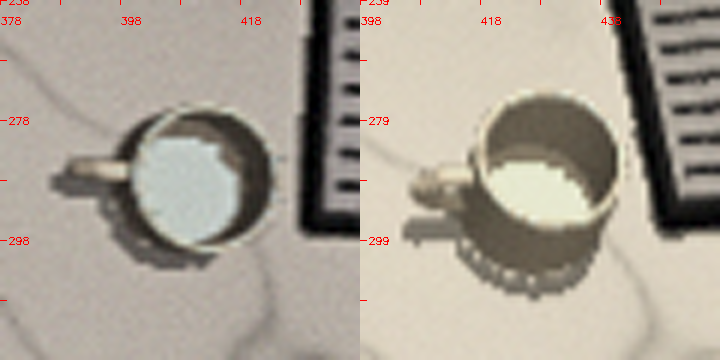

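Run:
```python
from h import *
np.set_printoptions(precision=4,suppress=True)
t=(411.1,287.2);s=(428.9,285.3)
print(pl('top',t,.064),pl('scene',s,.064),tri(s,t))
h=pl('top',(378+75/6,258+165/6),.05);print('h',h)
s=monitor.observe();R=Rn.from_euler('xyz',s['tool_rot']).as_matrix();print(s['position'],s['tool_rot'])
C=np.array([.441,-.185,.03]);a=np.array([-.050,-.818,-.574])
for off in(-.13,.005): print(off, R.T@(C+a*off-s['position']), C+a*off)
```

```text
[ 0.4392 -0.1819  0.064 ] [ 0.4399 -0.183   0.064 ] (array([ 0.439 , -0.1819,  0.0665]), np.float64(0.0010405270685503929))
h [ 0.4427 -0.133   0.05  ]
[ 0.4673 -0.0283  0.2086] [-2.4476  0.0065 -0.0483]
-0.13 [-0.0167  0.106   0.0472] [ 0.4475 -0.0787  0.1046]
0.005 [-0.0176  0.2406  0.036 ] [ 0.4408 -0.1891  0.0271]
```

>>> send_rows:
  series: "-0.04 0 0 -4 20 10 1;-0.08 0 0 -10 50 25 1;-0.08 0 0 -18 80 38 1;-0.08 0 0 -18 106 47 1;-0.08 0 0 -18 106 47 1;-0.08 0 0 -18 106 47 1"

```text
clock: 21.27
position: [0.446, -0.0817, 0.1069]
tool_rot: [-2.519, 0.003, -0.058]
force: [0.8, 0.2, 0.4]
grip_width: 0.0855
```

Run:
```python
from h import *
np.set_printoptions(precision=4,suppress=True)
for n in("scene","top"): cv2.imwrite(f"pics/{n}11.png",cams.grab_frame(n)[...,::-1])
a=np.hstack([cv2.imread("pics/top11.png")[180:340,200:440],cv2.imread("pics/scene11.png")[180:340,210:450]])
cv2.imwrite("pics/l.png",cv2.resize(a,None,fx=1.66,fy=1.66))
s=monitor.observe();R=Rn.from_euler('xyz',s['tool_rot']).as_matrix();print(s['position'],R,s['qpos'])
C=np.array([.440,-.183,.03]);a=np.array([-.050,-.818,-.574])
for off in(-.06,.005): print(off, R.T@(C+a*off-s['position']), C+a*off)
```

```text
[ 0.447  -0.0804  0.1076] [[ 0.9984 -0.0461  0.032 ]
 [-0.0562 -0.81    0.5838]
 [-0.001  -0.5847 -0.8113]] [-0.9191  0.9198  0.6088  2.0998  0.5067  0.7757 -0.9182]
-0.06 [-0.0009  0.0688  0.0036] [ 0.443  -0.1339  0.0644]
0.005 [-0.0011  0.1338  0.0028] [ 0.4398 -0.1871  0.0271]
```

View pics/l.png

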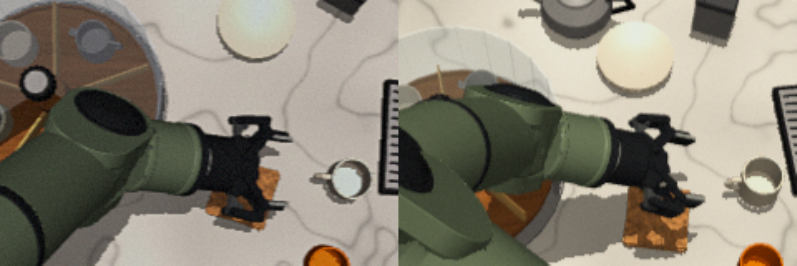

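>>> send_rows:
  series: "0 0 0 -1 20 0 1;0 0 0 -1 40 2 1;0 0 0 -1 60 3 1;0 0 0 -1 80 3 1;0 0 0 -1 85 3 1;0 0 0 -1 85 3 1"

```text
clock: 21.87
position: [0.4417, -0.1481, 0.0552]
tool_rot: [-2.519, 0.002, -0.056]
force: [-0.2, -0.8, 1.0]
grip_width: 0.0854
```

Run:
```python
from h import *
np.set_printoptions(precision=4,suppress=True)
for n in("scene","top"): cv2.imwrite(f"pics/{n}12.png",cams.grab_frame(n)[...,::-1])
a=np.hstack([cv2.imread("pics/top12.png")[180:340,210:450],cv2.imread("pics/scene12.png")[180:340,230:470]])
cv2.imwrite("pics/m.png",cv2.resize(a,None,fx=1.66,fy=1.66))
s=monitor.observe();R=Rn.from_euler('xyz',s['tool_rot']).as_matrix();print(s['position'],R[:,1])
C=np.array([.440,-.183,.03]);a=np.array([-.050,-.818,-.574])
for off in(.005,): print(off, R.T@(C+a*off-s['position']), C+a*off)
```

```text
[ 0.4423 -0.1468  0.0553] [-0.0451 -0.8107 -0.5837]
0.005 [-0.0003  0.0492 -0.0007] [ 0.4398 -0.1871  0.0271]
```

View pics/m.png

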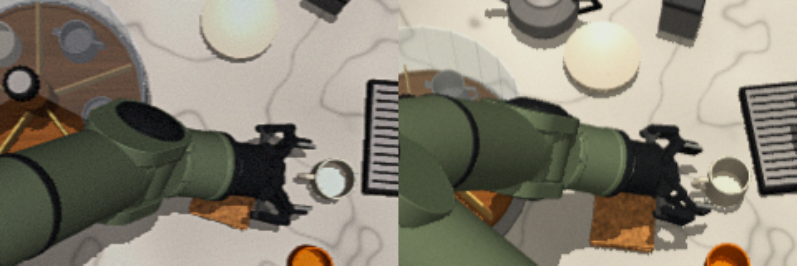

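>>> send_rows:
  series: "0 0 0 -1 15 0 1;0 0 0 -2 30 -1 1;0 0 0 -2 42 -1 1;0 0 0 -2 49 -1 1;0 0 0 -2 49 -1 1;0 0 0 -2 49 -1 1"

```text
clock: 22.47
position: [0.4377, -0.1873, 0.0272]
tool_rot: [-2.519, 0.002, -0.055]
force: [-0.4, -0.3, 0.6]
grip_width: 0.0855
```

Run:
```python
from h import *
np.set_printoptions(precision=4,suppress=True)
for n in("scene","top"): cv2.imwrite(f"pics/{n}13.png",cams.grab_frame(n)[...,::-1])
a=np.hstack([cv2.imread("pics/top13.png")[220:340,340:460],cv2.imread("pics/scene13.png")[220:340,350:470]])
cv2.imwrite("pics/n.png",cv2.resize(a,None,fx=3.3,fy=3.3))
s=monitor.observe();print(s['position'],s['force'])
```

```text
[ 0.4378 -0.1871  0.0272] [ 0.5066 -0.2024  0.4527]
```

View pics/n.png

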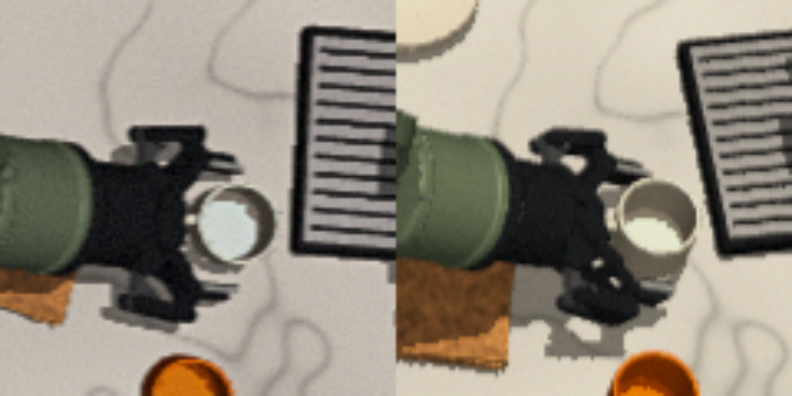

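The cup sits between the fingers with no contact force. Closing low on the body.

>>> send_rows:
  series: "0 0 0 0 0 0 0.6;0 0 0 0 0 0 0.4;0 0 0 0 0 0 0.4;0 0 0 0 0 0 0.4;0 0 0 0 0 0 0.4;0 0 0 0 0 0 0.3;0 0 0 0 0 0 0.2;0 0 0 0 0 0 0.2"
  force: 40

```text
clock: 23.23
position: [0.4376, -0.1876, 0.0274]
tool_rot: [-2.52, 0.002, -0.055]
force: [1.3, 7.7, 10.8]
grip_width: 0.0619
```

Run:
```python
from h import *
np.set_printoptions(precision=4,suppress=True)
for n in("scene","top"): cv2.imwrite(f"pics/{n}14.png",cams.grab_frame(n)[...,::-1])
a=np.hstack([cv2.imread("pics/top14.png")[220:340,340:460],cv2.imread("pics/scene14.png")[220:340,350:470]])
cv2.imwrite("pics/o.png",cv2.resize(a,None,fx=3.3,fy=3.3))
s=monitor.observe();print(s['position'],s['force'])
```

```text
[ 0.4377 -0.1876  0.0274] [ 0.3255  7.8596 10.1396]
```

View pics/o.png

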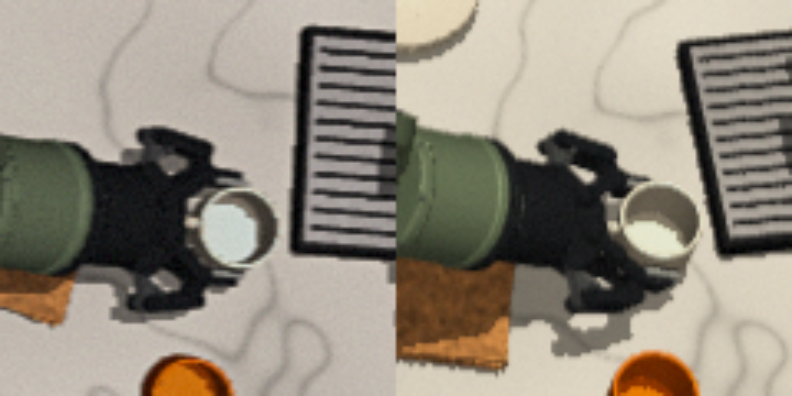

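>>> send_rows:
  series: "0 0 0 0 -3 -4 0.2;0 0 0 0 -9 -12 0.2;0 0 0 0 -17.5 -24.3 0.2;0 0 0 0 -20.5 -28.5 0.2;0 0 0 0 -20.5 -28.5 0.2;0 0 0 0 -20.5 -28.5 0.2"

```text
clock: 23.83
position: [0.4375, -0.1876, 0.062]
tool_rot: [-2.518, 0.002, -0.055]
force: [0.2, 0.4, -2.3]
grip_width: 0.0619
```

Run:
```python
from h import *
np.set_printoptions(precision=4,suppress=True)
for n in("scene","top"): cv2.imwrite(f"pics/{n}15.png",cams.grab_frame(n)[...,::-1])
crop("pics/top15.png","pics/p1.png",380,255,60,60,6.6)
crop("pics/scene15.png","pics/p2.png",400,250,60,60,6.6)
cv2.imwrite("pics/p.png",np.hstack([cv2.imread("pics/p1.png"),cv2.imread("pics/p2.png")]))
s=monitor.observe();print(s['position'],s['force'],Rn.from_euler('xyz',s['tool_rot']).as_matrix())
```

```text
[ 0.4373 -0.1878  0.0616] [ 0.4807  0.0425 -2.2922] [[ 0.9985 -0.0463  0.0297]
 [-0.0549 -0.8112  0.5822]
 [-0.0028 -0.5829 -0.8125]]
```

View pics/p.png

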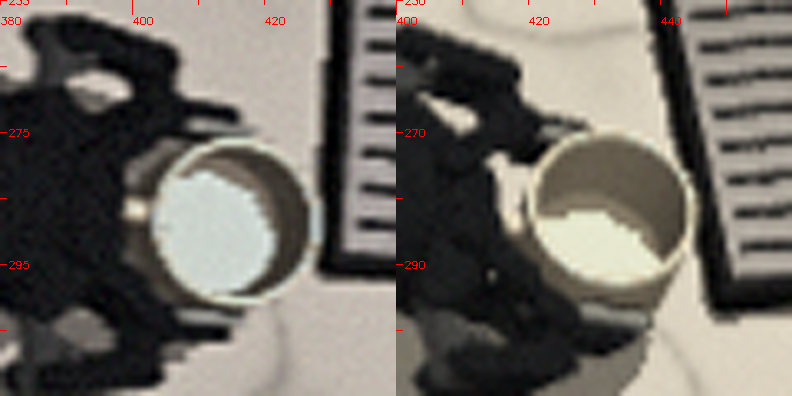

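Run:
```python
from h import *
np.set_printoptions(precision=4,suppress=True)
t=(415.4,287.9);s=(432.2,281.3)
print(pl('top',t,.098),pl('scene',s,.098),tri(s,t))
print(proj('top',(.502,-.321,.02)))
```

```text
[ 0.4365 -0.1853  0.098 ] [ 0.4364 -0.1849  0.098 ] (array([ 0.4365, -0.1851,  0.0978]), np.float64(0.00038032681264700677))
[461.2213 264.6019]
```

Both views agree: the cup is at (0.4365,-0.185) with its rim at 0.098, and it is upright in the grip. I'm refining the machine's pose before placing.

Run:
```python
from h import *
crop("pics/top3.png","pics/q0.png",425,190,100,140,4)
crop("pics/top0.png","pics/q1.png",425,190,100,140,4)
crop("pics/scene0.png","pics/q2.png",430,155,130,140,4)
crop("pics/top0.png","pics/q3.png",420,220,30,85,7)
crop("pics/scene0.png","pics/q4.png",430,225,30,85,7)
a=np.hstack([cv2.imread("pics/q1.png"),cv2.imread("pics/q2.png")[:,:]]);a=a[:,:800];cv2.imwrite("pics/q.png",a)
a=np.hstack([cv2.imread("pics/q3.png"),cv2.imread("pics/q4.png")]);cv2.imwrite("pics/r.png",a)
```

View pics/q.png

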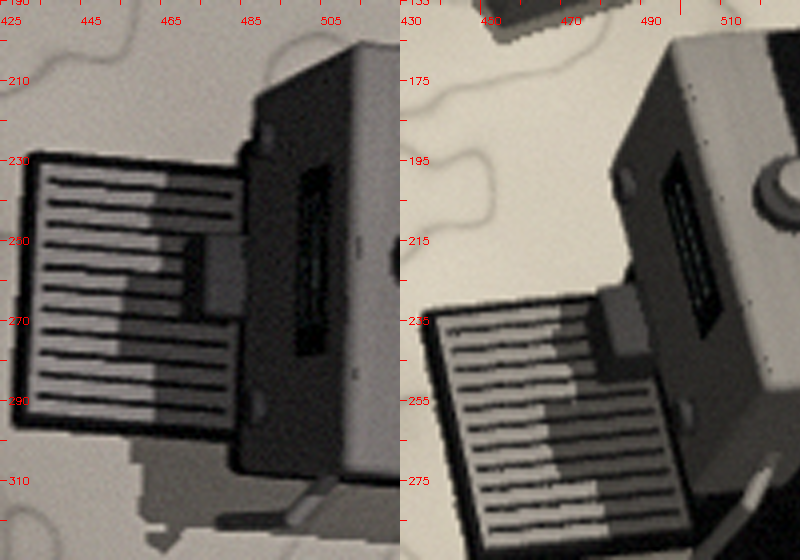

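View pics/r.png

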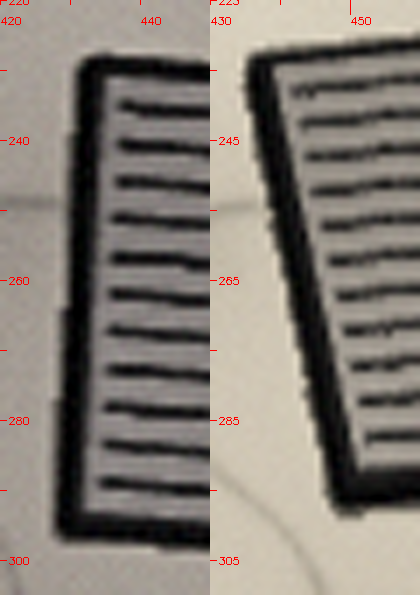

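Run:
```python
from h import *
np.set_printoptions(precision=4,suppress=True)
print(pl('top',(435.3,261.5),.02),pl('top',(425+203/4-.4,190+276/4-.4),.168))
# scene block top front edge: q2 (600,289)-(612,355)
print(pl('scene',(430+206/4-.4,155+322/4-.4),.168))
# scene slot6 left end in q4
print(pl('scene',(430+(339-210)/7-.4,225+295/7-.4),.02))
s=monitor.observe();R=Rn.from_euler('xyz',s['tool_rot']).as_matrix()
cup=np.array([.4365,-.185]);O=np.array([.505,-.3238]);xm=np.array([-.061,-.998])
for back,dz in((.11,0),(0,-.008),(0,-.0144)):
    d=np.r_[O-xm*back-cup,dz];print(back,d,R.T@d*1000)
print(R.T@[0,0,.01])
```

```text
[ 0.5085 -0.2538  0.02  ] [ 0.5036 -0.3077  0.168 ]
[ 0.5058 -0.3083  0.168 ]
[ 0.4972 -0.2542  0.02  ]
0.11 [ 0.0752 -0.029   0.    ] [ 76.6901  20.0613 -14.6585]
0 [ 0.0685 -0.1388 -0.008 ] [ 76.0428 114.0905 -72.2672]
0 [ 0.0685 -0.1388 -0.0144] [ 76.0608 117.8211 -67.067 ]
[-0.     -0.0058 -0.0081]
```

>>> send_rows:
  series: "0 0 0 20 5 -4 0.2;0 0 0 45 12 -8 0.2;0 0 0 70 18 -13 0.2;0 0 0 76.5 19 -14 0.2;0 0 0 76.5 19 -14 0.2;0 0 0 76 35 -24 0.2;0 0 0 76 55 -36 0.2;0 0 0 76 65 -42 0.2;0 0 0 76 65 -42 0.2"

```text
clock: 24.68
position: [0.5069, -0.2715, 0.058]
tool_rot: [-2.521, 0.004, -0.058]
force: [-0.6, -0.2, -1.1]
grip_width: 0.0615
```

Run:
```python
from h import *
np.set_printoptions(precision=4,suppress=True)
for n in("scene","top"): cv2.imwrite(f"pics/{n}16.png",cams.grab_frame(n)[...,::-1])
a=np.hstack([cv2.imread("pics/top16.png")[190:310,360:500],cv2.imread("pics/scene16.png")[180:300,380:520]])
cv2.imwrite("pics/s.png",cv2.resize(a,None,fx=2.85,fy=2.85))
s=monitor.observe();print(s['position'],s['force'],s['tool_rot'])
```

```text
[ 0.5082 -0.2691  0.0576] [ 0.7138  0.7794 -1.7217] [-2.5197  0.0035 -0.0556]
```

View pics/s.png

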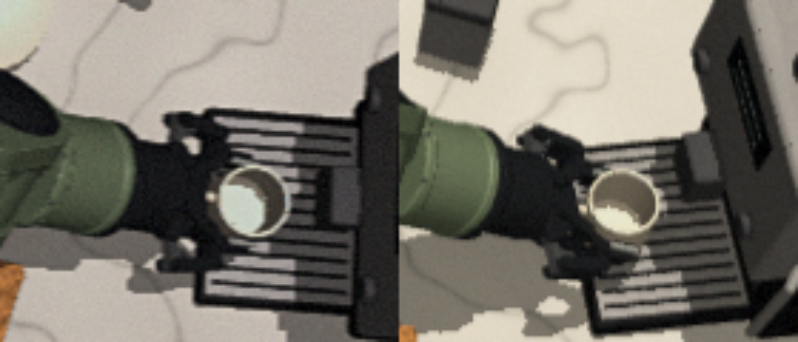

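>>> send_rows:
  series: "0 0 0 0.5 12 -7 0.2;0 0 0 1 24 -14 0.2;0 0 0 1 36 -22 0.2;0 0 0 1 48 -29 0.2;0 0 0 1 48 -29 0.2;0 0 0 1 48 -29 0.2"

```text
clock: 25.28
position: [0.506, -0.3266, 0.0537]
tool_rot: [-2.52, 0.003, -0.057]
force: [0.7, 0.1, -2.3]
grip_width: 0.0617
```

Run:
```python
from h import *
np.set_printoptions(precision=4,suppress=True)
for n in("scene","top"): cv2.imwrite(f"pics/{n}17.png",cams.grab_frame(n)[...,::-1])
a=np.hstack([cv2.imread("pics/top17.png")[200:310,400:510],cv2.imread("pics/scene17.png")[190:300,410:520]])
cv2.imwrite("pics/t.png",cv2.resize(a,None,fx=3.6,fy=3.6))
s=monitor.observe();print(s['position'],s['force'],s['tool_rot'])
```

```text
[ 0.5067 -0.3253  0.0535] [-0.2559 -0.074  -1.1315] [-2.5194  0.0027 -0.0553]
```

View pics/t.png

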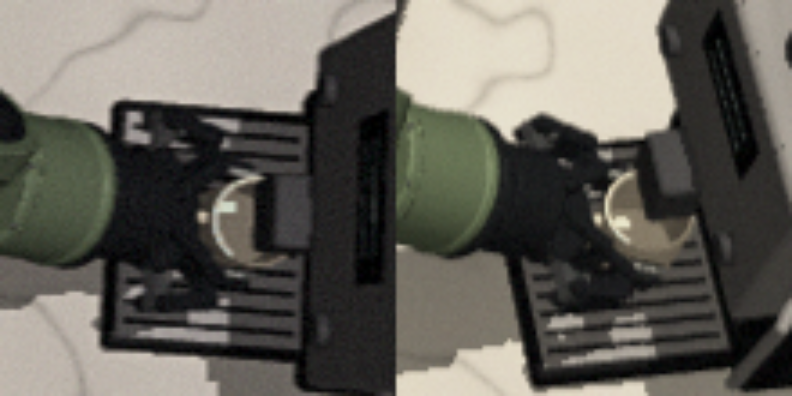

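>>> send_rows:
  series: "0 0 0 -1 1 1.5 0.2;0 0 0 -1 2.2 3.2 0.2;0 0 0 -1 3.2 4.5 0.2;0 0 0 -1 3.8 5.4 0.2;0 0 0 -1 3.8 5.4 0.2"

```text
clock: 25.8
position: [0.5059, -0.325, 0.0475]
tool_rot: [-2.521, 0.002, -0.055]
force: [-0.9, 5.2, 7.3]
grip_width: 0.0615
```

The cup is on the tray. I'm letting go and backing out along the tool axis.

>>> send_rows:
  series: "0 0 0 0 0 0 0.8;0 0 0 0 0 0 1;0 0 0 0 0 0 1;0 0 0 0 0 0 1;0 0 0 0 0 0 1;0 0 0 0 -10 0 1;0 0 0 0 -30 0 1;0 0 0 0 -60 0 1;0 0 0 0 -95 0 1;0 0 0 0 -130 0 1;0 0 0 0 -150 0 1;0 0 0 0 -150 0 1"

```text
clock: 26.8
position: [0.5146, -0.1993, 0.1361]
tool_rot: [-2.516, -0.0, -0.051]
force: [0.2, 1.3, 0.0]
grip_width: 0.0852
```

Run:
```python
from h import *
np.set_printoptions(precision=4,suppress=True)
for n in("scene","top"): cv2.imwrite(f"pics/{n}18.png",cams.grab_frame(n)[...,::-1])
a=np.hstack([cv2.imread("pics/top18.png")[200:310,400:510],cv2.imread("pics/scene18.png")[190:300,410:520]])
cv2.imwrite("pics/u.png",cv2.resize(a,None,fx=3.6,fy=3.6))
s=monitor.observe();print(s['position'],s['force'],s['qpos'])
print(Rn.from_euler('xyz',s['tool_rot']).as_matrix())
```

```text
[ 0.513  -0.2026  0.1348] [-0.2907 -1.7806 -0.5272] [-0.69    0.9182  0.6938  2.0121  0.635   0.687  -0.7732]
[[ 0.9985 -0.0448  0.0301]
 [-0.054  -0.8108  0.5828]
 [-0.0017 -0.5835 -0.8121]]
```

View pics/u.png

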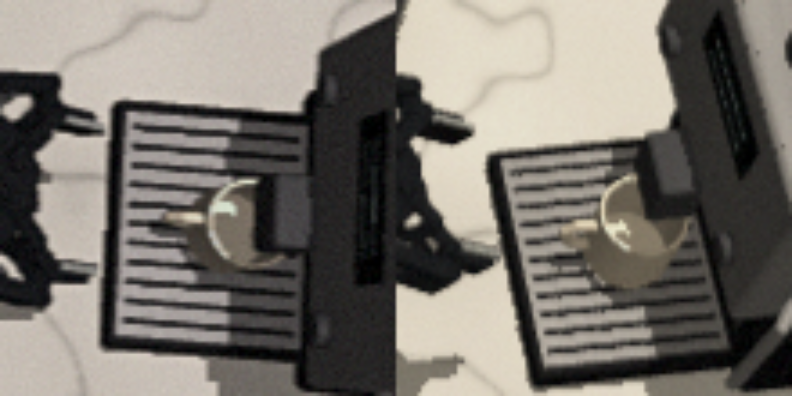

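View pics/scene18.png

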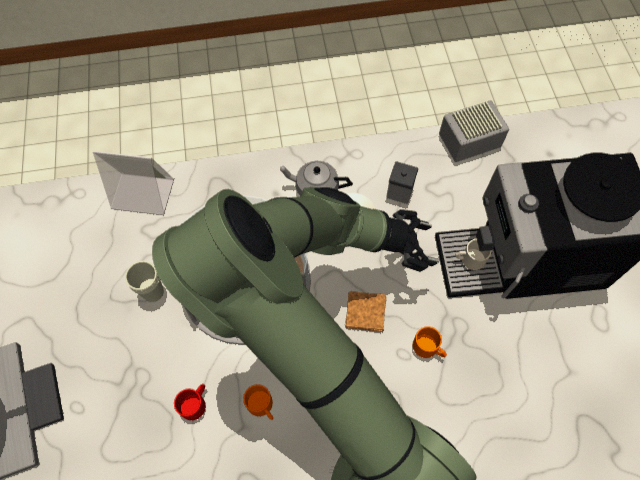

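Run:
```python
from h import *
np.set_printoptions(precision=4,suppress=True)
crop("pics/top18.png","pics/v1.png",440,230,50,60,8)
crop("pics/scene18.png","pics/v2.png",450,220,50,60,8)
cv2.imwrite("pics/v.png",np.hstack([cv2.imread("pics/v1.png"),cv2.imread("pics/v2.png")]))
for n in("top","scene"):
    for O in((.505,-.3225),):
        for th in (0,90,180,270):
            print(n,O,th,proj(n,(O[0]+.031*np.cos(np.radians(th)),O[1]+.031*np.sin(np.radians(th)),.084)))
```

```text
top (0.505, -0.3225) 0 [469.584 248.779]
top (0.505, -0.3225) 90 [457.2396 261.0268]
top (0.505, -0.3225) 180 [470.065  273.9551]
top (0.505, -0.3225) 270 [482.401  261.6199]
scene (0.505, -0.3225) 0 [475.4318 238.4348]
scene (0.505, -0.3225) 90 [466.6723 251.4037]
scene (0.505, -0.3225) 180 [482.3273 260.8523]
scene (0.505, -0.3225) 270 [490.9942 247.6838]
```

View pics/v.png

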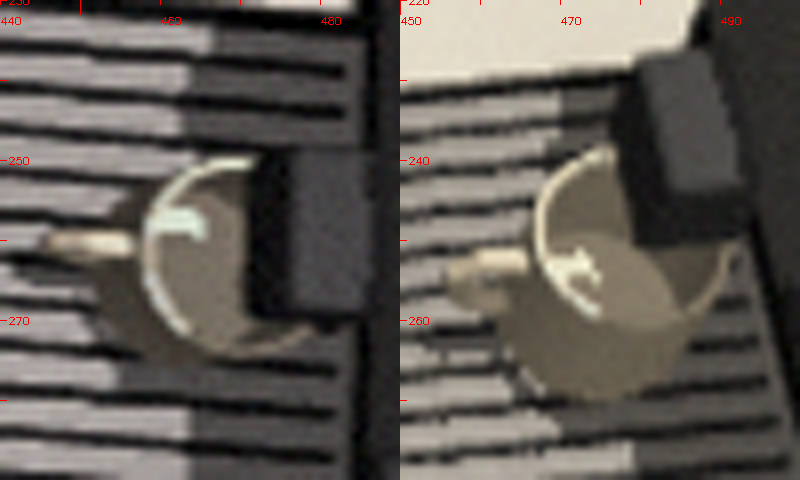

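The cup's rim projects where expected for (0.505,-0.3225), within about 0.5 px. It is under the spout with its handle along the slots, pointing out. Next I'm raising the arm, closing the fingers and turning the tool upright.

>>> send_rows:
  series: "0 0 0 -1 -20 -10 1;0 0 0 -1 -45 -30 1;0 0 0 -2 -65 -55 1;0 0 0 -2 -90 -80 0.5;0.1 0 0 -3 -110 -105 0;0.2 0 0 -3 -135 -130 0;0.31 0 0 -3 -160 -155 0;0.42 0 0 -3 -185 -180 0;0.53 0 0 -3 -203 -198 0;0.64 0 0 -3 -203 -198 0;0.75 0 0 -3 -203 -198 0;0.86 0 0 -3 -203 -198 0;0.945 0 0 -3 -203 -198 0;0.945 0 0 -3 -203 -198 0;0.945 0 0 -3 -203 -198 0;0.945 0 0 -3 -203 -198 0"
  force: 20

```text
clock: 28.23
position: [0.513, -0.1539, 0.4128]
tool_rot: [-1.577, 0.004, -0.056]
force: [0.1, 0.2, 0.0]
grip_width: -0.0003
```

Run:
```python
from h import *
np.set_printoptions(precision=4,suppress=True)
s=monitor.observe();print(s)
R=Rn.from_euler('xyz',s['tool_rot']).as_matrix();print(R)
```

```text
{'clock': 28.2333, 'qpos': array([-0.3001,  0.2733,  0.6227,  1.6064, -0.1562,  1.317 ,  0.289 ]), 'qd': array([-0.025 , -0.0028, -0.004 , -0.001 , -0.0044,  0.001 ,  0.0024]), 'joint_efforts': array([  3.0688, -61.2052,   9.2801, -41.5727,   0.0128,   0.0466,
         0.1381]), 'position': array([ 0.513 , -0.1539,  0.4128]), 'tool_rot': array([-1.5769,  0.0043, -0.0558]), 'force': array([0.069, 0.187, 0.028]), 'moment': array([ 0.034 ,  0.0288, -0.0376]), 'grip_width': -0.0003035010237906115}
[[ 0.9984 -0.0046  0.0557]
 [-0.0557 -0.0058  0.9984]
 [-0.0043 -1.     -0.0061]]
```

>>> send_rows:
  series: "0 0 0 1 0 -40 0;0 0 0 1 0 -80 0;0 0 0 1 0 -120 0;0 0 0 1 0 -160 0;0 0 0 1 0 -195 0;0 0 0 1 0 -220 0;0 0 0 1 0 -227 0;0 0 0 1 0 -227 0;0 0 0 1 25 -227 0;0 0 0 1 50 -227 0;0 0 0 1 60 -227 0;0 0 0 1 60 -227 0"

```text
clock: 29.23
position: [0.5019, -0.3782, 0.3525]
tool_rot: [-1.573, 0.006, -0.053]
force: [0.2, 0.5, 0.3]
grip_width: -0.0
```

Run:
```python
from h import *
for n in("scene","top"): cv2.imwrite(f"pics/{n}19.png",cams.grab_frame(n)[...,::-1])
a=np.hstack([cv2.imread("pics/top19.png")[180:320,440:600],cv2.imread("pics/scene19.png")[130:270,440:600]])
cv2.imwrite("pics/w.png",cv2.resize(a,None,fx=2.5,fy=2.5))
s=monitor.observe();print(s['position'],s['force'],s['tool_rot'],s['qpos'])
```

```text
[ 0.50221484 -0.37978151  0.35538677] [0.47446291 0.74459418 1.00692754] [-1.57495498  0.00231679 -0.05372273] [ 0.14480208  0.50642241  0.64183844  1.46104261 -0.3035082   1.27495717
  0.76080618]
```

View pics/w.png

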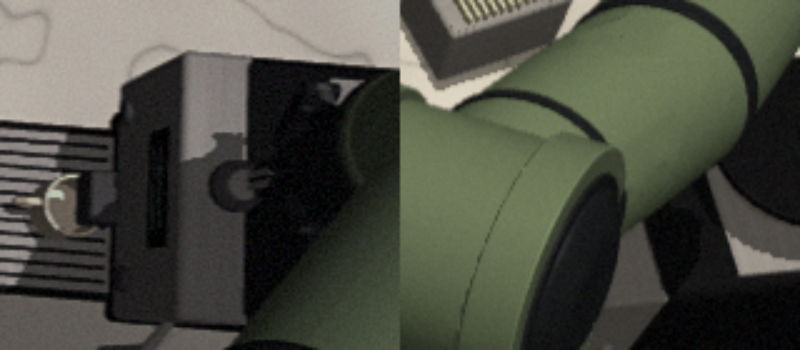

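The fingertips are right over the button at top (537,254). I'm lowering in small steps, watching the force.

>>> send_rows:
  series: "0 0 0 -1 8 0 0;0 0 0 -1 15 0 0;0 0 0 -1 19 0 0;0 0 0 -1 21 0 0;0 0 0 -1 21 0 0"

```text
clock: 29.75
position: [0.5004, -0.3806, 0.3331]
tool_rot: [-1.574, 0.003, -0.055]
force: [-0.1, -0.3, -0.6]
grip_width: 0.0002
```

>>> send_rows:
  series: "0 0 0 0 1 0 0;0 0 0 0 2 0 0;0 0 0 0 3 0 0;0 0 0 0 3 0 0"

```text
clock: 30.08
position: [0.5005, -0.3808, 0.3306]
tool_rot: [-1.575, 0.002, -0.055]
force: [0.3, -0.6, 1.8]
grip_width: 0.0001
```

>>> send_rows:
  series: "0 0 0 0 1.5 0 0;0 0 0 0 3 0 0;0 0 0 0 4 0 0;0 0 0 0 4 0 0"

```text
clock: 30.42
position: [0.5005, -0.3809, 0.3271]
tool_rot: [-1.575, 0.002, -0.055]
force: [-0.8, 0.3, 7.9]
grip_width: -0.0001
```

>>> send_rows:
  series: "0 0 0 0 1 0 0;0 0 0 0 1.5 0 0;0 0 0 0 1.5 0 0;0 0 0 0 1.5 0 0"

```text
clock: 30.75
position: [0.5006, -0.381, 0.3268]
tool_rot: [-1.575, 0.0, -0.055]
force: [-4.6, 4.9, 24.3]
grip_width: -0.0001
```

The button has bottomed out: the force rose to 24 N with almost no further travel. I'm releasing it and moving clear.

>>> send_rows:
  series: "0 0 0 0 -3 0 0;0 0 0 0 -10 0 0;0 0 0 0 -30 0 0;0 0 0 0 -60 0 0;0 0 0 0 -90 0 0;0 0 0 0 -110 30 0;0 0 0 0 -110 70 0;0 0 0 0 -110 110 0;0 0 0 0 -110 150 0;0 0 0 0 -110 190 0;0 0 0 0 -110 230 0;0 0 0 0 -110 270 0;0 0 0 0 -110 310 0;0 0 0 0 -110 350 0;0 0 0 0 -110 380 0;0 0 0 0 -110 380 0;0 0 0 0 -110 380 0"

```text
clock: 32.17
position: [0.5216, 0.0008, 0.4334]
tool_rot: [-1.575, 0.003, -0.052]
force: [-0.7, -0.6, -0.1]
grip_width: 0.0003
```

Run:
```python
from h import *
for n in("scene","top"): cv2.imwrite(f"pics/{n}20.png",cams.grab_frame(n)[...,::-1])
s=monitor.observe();print(s['clock'],s['position'],s['force'])
a=np.hstack([cv2.imread("pics/top20.png")[200:310,400:510],cv2.imread("pics/scene20.png")[190:300,410:520]])
cv2.imwrite("pics/x.png",cv2.resize(a,None,fx=3.6,fy=3.6))
```

```text
32.2667 [ 0.52155075 -0.00172139  0.4336784 ] [ 0.32903067 -1.03348174  0.6832254 ]
```

View pics/x.png

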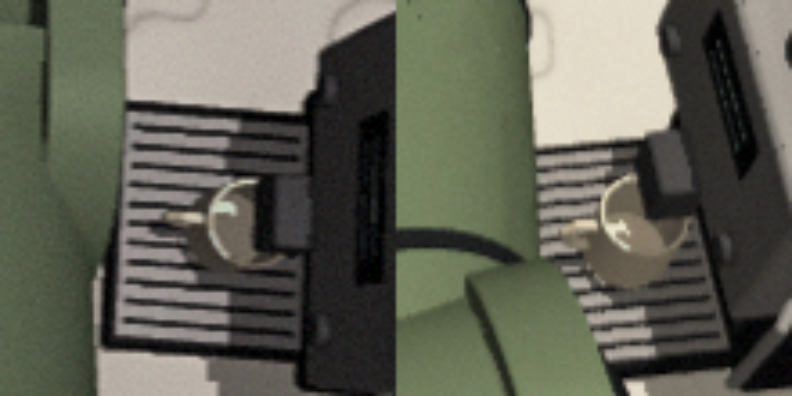

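View pics/top20.png

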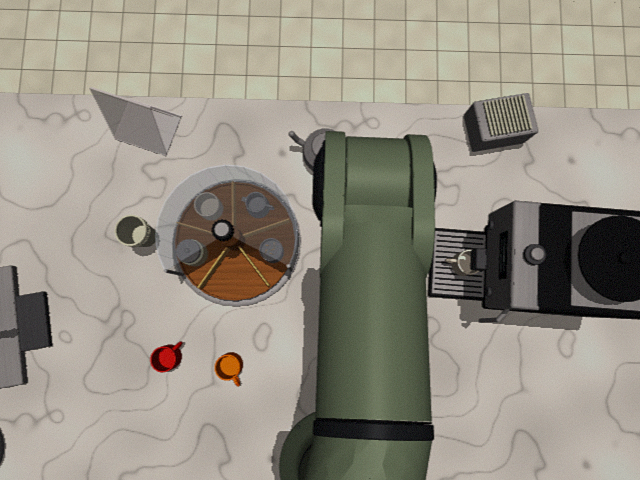

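The cup is unmoved under the spout, nothing else has shifted, and the arm is clear of everything. Handing in.

```bash
python3 -c "
from workcell import bot
print(bot.job_done())"
```

```text
the job is handed in; nothing more can be done
None
```

The job is done and handed in at about 32 s of the 72 s allowed; no verdict was reported. I turned the caddy about 70° clockwise by its knob and lifted out the handled cup. I stood it on the counter and let go, then took it low with the gripper tilted about 35° and set it under the spout with its handle pointing out. With the cup in place, I pressed the start button.

**Extra regrasp:** At the first spot on the counter, a low grasp would have put the wrist into the hood wall. I took the cup from above once more and stood it about 0.1 m farther from the hood before the low grasp.

**Last checks:**
- **Bay:** it sat about 1° off the middle of the opening.
- **Cup:** its rim is within about 0.5 px of where it should appear for (0.505, -0.3225). It stands upright, the handle lies along the tray slots, and it had not moved after the press.
- **Spout position:** my three estimates disagreed by about 5 mm front to back (y from -0.320 to -0.325), so I placed the cup at their middle.
- **Button:** the force rose to 24 N at the stop, so it went fully down.
- **Other things:** nothing in the last top view had shifted, but the arm hid part of the counter there (coasters, saucers, tea tin and the nearest orange cup). I last saw the coasters and that orange cup in place after setting the cup down.

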